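# Hang the light hammer back in its spring clip between its neighbours

### The arm

A 6-joint arm with a two-finger parallel gripper is mounted at the origin on the work surface. World frame = base frame: x ahead of the robot, y to its left, z up, the work surface at z = 0. Lengths are in mm, angles in rad, forces in N, time in s.
With the tool pointing down it reaches from about 300 to 775 mm from the base axis. Payload 14.6 kg.
Tool frame: the origin (TCP) lies midway between the tips of the shut fingers; the grasp point (between the pads) lies 19 mm behind it (manip.grip_depth is the distance from the TCP to the grasp point, in mm); x points along the fingers, y is the direction in which the jaws open and shut, and the axes are right-handed (so a half turn about x gives the same grasp; the last joint's range is limited). The gripper opens to 94 mm and grips with 3 to 60 N. Pads are 16 mm wide; open, the fingers measure 119 mm over their backs; the gripper's body (75 mm by 177 mm) begins 78 mm behind the grasp point.
Start: joints at [1.126, 0.3, 1.521, -0, 1.321, -0.067], TCP at [202.879, 511.204, 166.146] pointing down, gripper open.
Joint ranges: [-3.03, 3.03], [-0.79, 2.21], [0.23, 2.52], [-1.04, 4.18], [0, 3.07], [-2.55, 2.55]. Speed limits (rad/s): [2.22, 2.22, 2.57, 3.14, 3.14, 3.14].

### API

Orientations are given as [roll, pitch, yaw] about the fixed x, y, z axes, in that order (R = Rz(yaw) Ry(pitch) Rx(roll)).
In Python, from cell import readout, cams, ticket, manip gives the robot as it stands. The module is installed in compiled form; this text tells all that it offers.
- The arm moves only by the tool apply_moves, never from a script. Its argument "plan" is one flat list of numbers, 7 for each row, row after row: the turn, a rotation vector about the tool's x, y, z in rad, then the shift along the tool's x, y, z in m, then the opening in per cent of the stroke, from 0 (shut) to 100 (fully open). In form: [wx, wy, wz, x, y, z, fingers, wx, wy, wz, x, y, z, fingers, ...]. A call has 1 to 5 rows; each row shifts and turns the commanded pose from where the row before left it, along the tool's axes as they then stand; what a row does not reach is not made up. A row lasts 1/8 s, in which the tool goes at most 62.5 mm and 10.7 degrees, less where a joint would pass 70% of its speed; a pose out of reach is approached as far as the arm can. A call with a gripper value outside its range is refused whole. The fingers move at their own pace and stop on an object; "force" is the grip in N (left out, the last holds). Time passes only in rows, so rows that do not move let the fingers close. It gives the time, the measured TCP pose, the force and the opening at its end, in the units of the state.
- readout.read_state(): the state, without advancing time (a new reading comes with each control period).
- cams.camera(name): name is "side" or "top" or "wrist"; returns a dict with "image" (400x640x3 uint8, red, green, blue), "fovy" (degrees; the focal length in pixels is half the picture's height over the tangent of half this angle, whatever the lens; pixels are square), "cx", "cy" (the principal point, pixels), "position" and "orientation" of the camera in the world; the wrist camera has in their place "T_tool_cam" (4x4, takes a point from camera to tool coordinates, whose origin is the TCP and whose axes are the tool frame's). Camera axes: x right, y down, z forward; pixel columns grow to the right and rows downward; lengths in mm; the calibration is good to about 2 mm. The wrist camera is an equidistant fisheye: a pixel r from the principal point sees the ray r / f radians off the axis. A picture is of the moment at which its call begins: read the wrist's pose just before it. There is no depth.
- ticket.sign_off(): hands the job in, once; it reports no verdict.
The state is a dict: "clock": time; "joints": joint angles; "qd": joint speeds; "effort": joint torques, N m; "eef_pos": TCP position; "eef_rot": TCP orientation; "wrist_force": force on the tool from outside, world axes, zero at the start; "moment": the same for the moment, N m; "finger_gap": finger opening in mm.
Only numpy, scipy, OpenCV 4.12 (cv2) and the standard library are available. Lean on these libraries where they do the work, as an engineer would, in place of code of your own. Each camera call takes 0.05 s, during which the arm holds its last target.

### The job

Take the light hammer out of the wooden bench block and hang it, handle down, on the free middle hook of the tool rack, between the mallet and the big hammer. Push its handle gently through the sprung pawls of the clip until it is fully home and they have snapped shut behind it, never forcing it against the stop, let its head rest on both prongs, and let go. Do not knock the neighbouring tools or the nest box.

Things in the scene. Friction and masses are not known exactly. Their poses are not given: they have to be found in the camera images.
- hammer_head (a point): Centre of the head of the light cross-peen hammer (0.2 to 0.34 kg), which starts upright, head up, handle loose in the block's hole. Steel head 22 mm (its x) by 86 mm (its y) by 28 mm high (its z, up along the handle), flat 22 mm sides to pinch from above. The point is 14 mm above the head's underside, on the handle's axis. Either end of the head may face left.
- hammer_neck (a point): Point on the axis of the same hammer's wooden handle, 34 mm below the head's centre: the height that meets the clip. The handle is 175 mm long from the head's underside to its end; its top 75 mm (the neck) is square, 16 x 16 mm, in line with the head, the rest round, 20 mm.
- block: Fixed wooden bench block 110 x 90 x 60 mm; origin at the centre of its underside. A round upright hole 23 mm wide, 50 mm deep, in the middle of its top holds the hammer's handle: the hammer must rise 50 mm straight up to come out.
- rack: Fixed tool rack, base 170 x 370 x 14 mm; origin on the table under the middle hook. x points to its rear rail (front face x = 60 mm, top z = 200 mm): tools go in from the front along +x. y left, z up. Three forked hooks at y = -105, 0, 105 mm; the outer two hold tools, the middle is free. The rack is damaged if the hammer pushes on any part of it or its clip with over 18 N.
- middle_hook (a point): Middle of the free fork, level with its prong tops (z = 225 mm), x = y = 0 in the rack's frame, same axes. Two level steel prongs 8 mm thick, centred 23 mm left and right (38 mm clear); from the rail to x = -44 mm, then tips rising 5 mm, ending at x = -54 mm. Hung, the head lies across both prongs (long way along y), its centre 14 mm above this point, handle between them.
- clip_nominal (a point): On the rack, 20 mm below middle_hook. Clip there, 14 mm high: two spring pawls form a funnel, 26 mm wide at its mouth, 3 mm at its tips; then a rigid stop. Neck pushed along +x spreads them (about 7 N over 20 mm, then 3 N over 16 mm); they snap shut behind it with 2 mm play. NOT measured, feel for it: neck axis on the stop is at x = -14 to +16 mm; mouth 44 mm before. Go about 10 mm/s.
- pawl_left (a joint): Angle of the clip's left (+y) pawl, rad: 0 shut (spring-closed), about 0.18 when spread by the hammer's neck, at most 0.36; back at 0 once the neck has passed.
- pawl_right (a joint): Angle of the clip's right (-y) pawl, rad: the same.
- mallet_head (a point): Centre of the head of a wooden mallet on one outer fork: head 44 x 92 (along the rack's y) x 56 mm high, underside on the prongs, top 281 mm above the table. It only rests there, loose. About 15 mm stay free between its head and that of the light hammer hung in the middle. Leave it alone.
- big_hammer_head (a point): Centre of the head of a larger cross-peen hammer on the other outer fork: head 25 x 96 (along the rack's y) x 31 mm high. Loose. About 13 mm stay free between its head and that of the light hammer hung in the middle. Leave it alone.
- nest_box_centre (a point): Middle of a finished wooden nest box standing loose on the table, 110 x 100 x 130 mm, with a roof 145 x 130 mm, up to 152 mm high; this point is 65 mm above the table. A bystander.
There are look-alikes about, which are no part of the job. What is shaped like the block but green or turquoise is not meant.

How it is judged:
By the outcome, as a careful person would: the job done as asked, in the order asked, and still so for the second after the job is handed in, with the robot touching nothing.
It also fails if it takes over 64 s, if anything falls off the work surface, if the arm or the gripper's body presses on something with over 40 N, if the wrist force passes 120 N, or if a joint passes its speed limit or range.

## Working session

There is one attempt and no reset: what is moved stays moved. The work goes in short steps, Python scripts to look and compute and a tool call to move; the robot and the scene stay as the last step left them, time stands still between calls to the robot, and variables do not carry over. Pictures are saved under pics/ and viewed, and the job is handed in when it is done.

Besides the shell and the picture viewer there is one more tool, called by a JSON object that holds its "op" and its "data", one argument or row to a line. apply_moves: Moves the arm, as the interface text tells. Its arguments: {"type":"object","properties":{"plan":{"type":"array","items":{"type":"number"}},"force":{"type":"number"}},"required":["plan"]}

```bash
mkdir -p pics
cat > h.py <<'E'
import numpy as np, cv2
from cell import readout, cams, ticket, manip
E
python3 - <<'E'
from h import *
s=readout.read_state(); print(s)
for n in ("side","top","wrist"):
    c=cams.camera(n); cv2.imwrite(f"pics/{n}0.png",c["image"][:,:,::-1])
    np.save(f"pics/{n}0.npy",c,allow_pickle=True)
    print({k:v for k,v in c.items() if k!="image"})
print([a for a in dir(manip) if a[0]!='_'])
E
```

```text
{'clock': 0.0, 'joints': array([ 1.12640082e+00,  3.00449649e-01,  1.52160375e+00, -2.70116253e-05,
        1.32071263e+00, -6.66199151e-02]), 'qd': array([-2.65031536e-04, -2.95845454e-04, -5.73274006e-04,  8.77092819e-05,
       -1.44789715e-03,  8.44446293e-04]), 'effort': array([ 5.97305007e-04, -5.31811488e+01, -3.52737236e+01,  7.08424137e-02,
        2.43438041e-02, -7.52624169e-05]), 'eef_pos': array([202.7511877 , 510.91829916, 165.58853999]), 'eef_rot': array([-1.61512232,  1.56962266, -1.99289121]), 'wrist_force': array([ 0.31797291,  0.80276496, -0.30227457]), 'moment': array([-0.05027834, -0.01647943,  0.01556568]), 'finger_gap': 93.97895258906172}
{'fovy': 46.84847346317913, 'cx': 318.38433532786695, 'cy': 196.64218017903542, 'position': array([  27.37459076,  948.37608525, 1383.10169351]), 'orientation': array([-2.42592346,  0.00514214, -2.66708898])}
{'fovy': 46.38614783351472, 'cx': 321.5033212931015, 'cy': 204.00052916682088, 'position': array([ 329.12079394,   46.76623688, 1408.86338817]), 'orientation': array([-3.02387278, -0.01360431, -1.54686503])}
{'fovy': 65.70646984690485, 'cx': 315.0346541359361, 'cy': 198.0008246768693, 'T_tool_cam': array([[-2.09189268e-05, -2.73173990e-01,  9.61964641e-01,
        -2.18143298e+02],
       [ 9.99999859e-01, -5.16307385e-04, -1.24872391e-04,
         5.37352021e-01],
       [ 5.30781337e-04,  9.61964503e-01,  2.73173962e-01,
        -7.83247910e+01],
       [ 0.00000000e+00,  0.00000000e+00,  0.00000000e+00,
         1.00000000e+00]])}
['Unreachable', 'grip_depth']
```

View pics/side0.png

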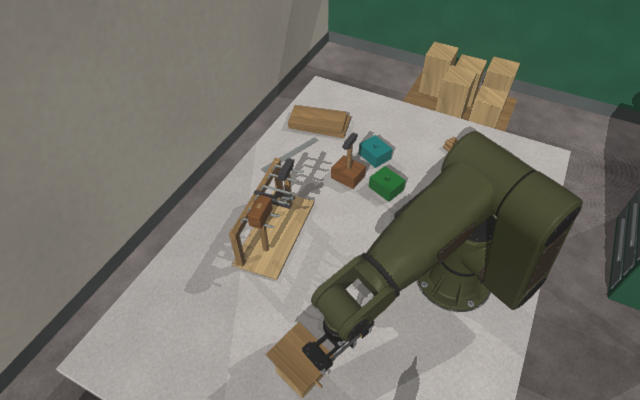

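View pics/top0.png

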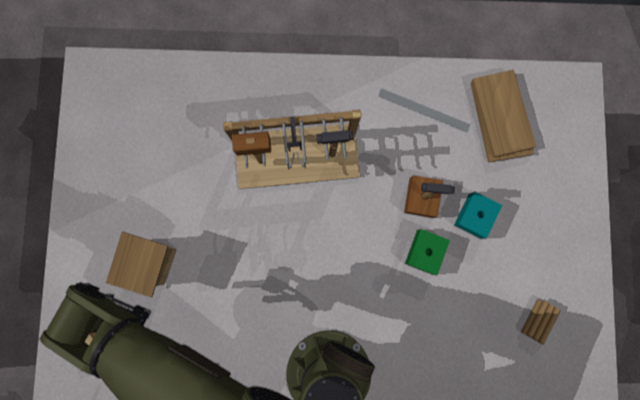

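View pics/wrist0.png

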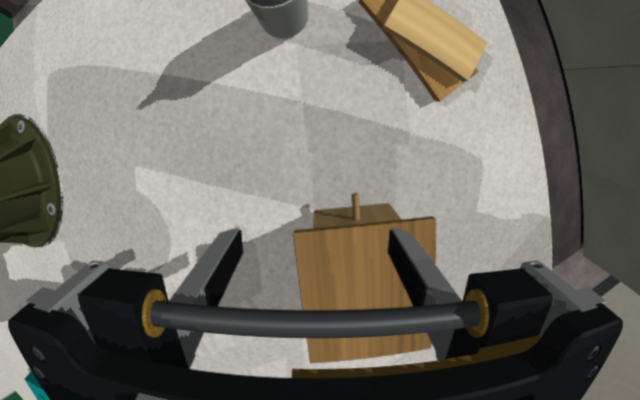

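Top view candidates: the hammer in the brown block (head 437,188; block 424,196), the big hammer on the rack (335,137), and the mallet (251,143). The teal block (480,215) and green block (430,252) are decoys. By the description I choose the brown block at (424,196). Next I'll check it in close crops.

```bash
cat >> h.py <<'E'
from scipy.spatial.transform import Rotation as Rn
def cam(n,tag='0'): return np.load(f"pics/{n}{tag}.npy",allow_pickle=True).item()
def f_of(c): return 200/np.tan(np.radians(c["fovy"])/2)
def pose(c,st=None):
    if "position" in c: return Rn.from_euler('xyz',c["orientation"]).as_matrix(),np.array(c["position"])
    R=Rn.from_euler('xyz',st["eef_rot"]).as_matrix(); T=c["T_tool_cam"]
    return R@T[:3,:3], R@T[:3,3]+st["eef_pos"]
def ray(c,p,st=None):
    R,t=pose(c,st); u=(np.array(p,float)-[c["cx"],c["cy"]])/f_of(c)
    if "position" in c: d=np.array([u[0],u[1],1])
    else:
        th=np.linalg.norm(u); k=np.sin(th)/th if th>1e-9 else 1; d=np.array([u[0]*k,u[1]*k,np.cos(th)])
    d=R@d; return t,d/np.linalg.norm(d)
def plane(c,p,z,st=None):
    t,d=ray(c,p,st); return t+d*(z-t[2])/d[2]
def proj(c,X,st=None):
    R,t=pose(c,st); v=R.T@(np.array(X,float)-t)
    if "position" in c: u=v[:2]/v[2]
    else:
        th=np.arctan2(np.hypot(v[0],v[1]),v[2]); u=v[:2]/max(np.hypot(v[0],v[1]),1e-9)*th
    return u*f_of(c)+[c["cx"],c["cy"]]
def tri(rs):
    A=np.zeros((3,3));b=np.zeros(3)
    for t,d in rs:
        M=np.eye(3)-np.outer(d,d);A+=M;b+=M@t
    X=np.linalg.solve(A,b); return X,[np.linalg.norm((np.eye(3)-np.outer(d,d))@(X-t)) for t,d in rs]
def crop(c,x0,y0,x1,y1,k,name):
    cv2.imwrite(name,cv2.resize(c["image"][y0:y1,x0:x1,::-1],None,fx=k,fy=k,interpolation=cv2.INTER_CUBIC))
E
python3 - <<'E'
from h import *
t=cam('top');s=cam('side')
crop(t,380,150,500,240,6,'pics/tc1.png'); crop(t,215,100,370,195,5,'pics/tc2.png')
crop(s,310,120,410,205,6,'pics/sc1.png'); crop(s,225,145,325,285,4,'pics/sc2.png')
E
```

```text
(no output)
```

View pics/tc1.png

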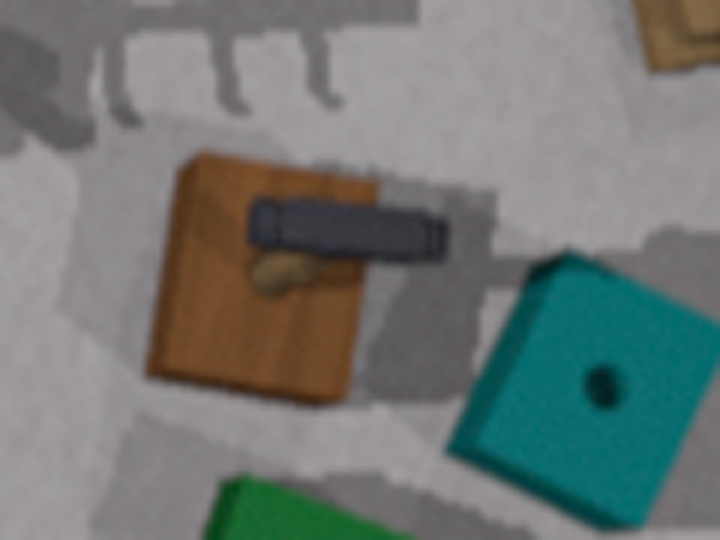

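View pics/tc2.png

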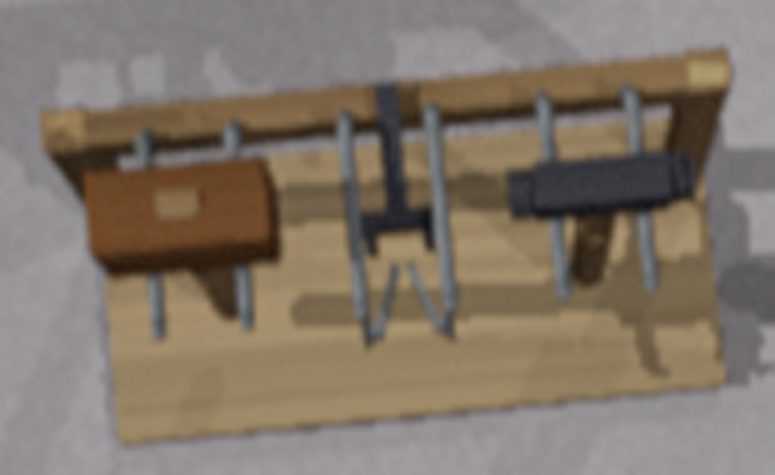

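View pics/sc1.png

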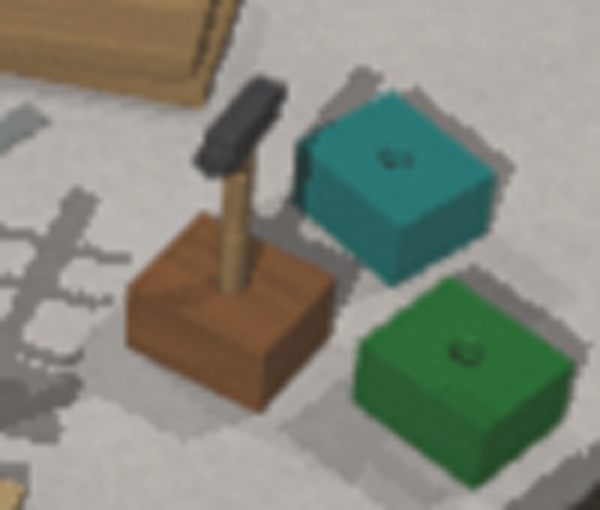

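View pics/sc2.png

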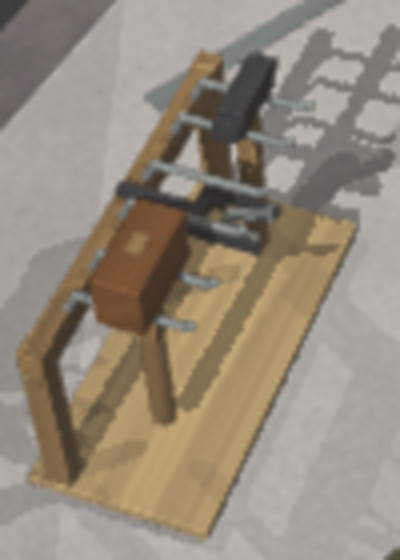

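Run:
```python
from h import *
t=cam('top');s=cam('side')
P=lambda u,k,o:(np.array(u,float)+.5)/k-.5+np.array(o)
np.set_printoptions(precision=1,suppress=True)
# hammer head by mask
im=t["image"].astype(int)
sub=im[150:240,380:500]; m=((sub.max(2)-sub.min(2)<25)&(sub.max(2)<90)).astype(np.uint8)
n,l,st,ce=cv2.connectedComponentsWithStats(m)
for i in range(1,n):
    if st[i,4]>40:
        q=np.argwhere(l==i)[:,::-1].astype(np.float32)+[380,150]
        r=cv2.minAreaRect(q.astype(np.float32)); print('top head',st[i,4],r); bx=cv2.boxPoints(r)
        B=np.array([plane(t,b,213) for b in bx]);print(B,B.mean(0))
ims=s["image"].astype(int); sub=ims[125:155,335:365]; m=((sub.max(2)-sub.min(2)<25)&(sub.max(2)<90)).astype(np.uint8)
n,l,st,ce=cv2.connectedComponentsWithStats(m)
for i in range(1,n):
    if st[i,4]>40: c=ce[i]+[335,125]; print('side head',c,st[i,4]); print(tri([ray(s,c),ray(t,r[0])]), plane(s,c,199),plane(t,r[0],206))
# block top
print('block');B=np.array([plane(t,P(u,6,(380,150)),60) for u in [(203,155),(378,183),(345,403),(150,375)]]);print(B)
for h,nm in ((0,'gnd'),): pass
# rack base front corners z=14 top
F=[plane(t,P(u,5,(215,100)),14) for u in [(120,442),(723,383)]]; print('rack front',F)
F=[plane(s,P(u,4,(225,145)),14) for u in [(208,533),(357,222)]]; print('rack front side',F)
# rail top ends z200
print('rail ends top',[plane(t,P(u,5,(215,100)),200) for u in [(42,118),(85,110),(690,58),(730,52)]])
# prong tips z 225, and stop at z ~205
print('prongs tips',[plane(t,P(u,5,(215,100)),z) for u,z in [((370,340),228),((447,335),228),((343,112),225),((431,106),225)]])
print('stop',[plane(t,P(u,5,(215,100)),212) for u in [(362,222),(432,212),(372,250),(430,245),(397,265),(411,265),(372,340),(445,330)]])
print('nest roof',[plane(t,u,150) for u in [(123,232),(173,247),(155,296),(107,282)]])
```

```text
top head 317 ((437.90576171875, 188.53688049316406), (33.95090103149414, 10.321073532104492), 5.19442892074585)
[[ 508.5 -222.3  213. ]
 [ 535.6 -224.8  213. ]
 [ 529.8 -313.   213. ]
 [ 502.7 -310.3  213. ]] [ 519.1 -267.6  213. ]
side head [349.6 141.1] 124
(array([ 524.5, -271.6,  194.9]), [np.float64(2.6203712259334964), np.float64(2.6203712259334497)]) [ 525.3 -266.7  199. ] [ 520.2 -269.5  206. ]
block
[[ 580.5 -235.8   60. ]
 [ 568.9 -321.8   60. ]
 [ 460.3 -305.    60. ]
 [ 471.5 -210.1   60. ]]
rack front [array([536.7, 282.7,  14. ]), array([582.3, -80.6,  14. ])]
rack front side [array([536.8, 283.8,  14. ]), array([585. , -83.3,  14. ])]
rail ends top [array([681.7, 300.3, 200. ]), array([686.7, 277.8, 200. ]), array([724.3, -43.4, 200. ]), array([728.2, -64.7, 200. ])]
prongs tips [array([561.1, 120.8, 228. ]), array([564.8,  81.3, 228. ]), array([682. , 138.9, 225. ]), array([686.5,  93.2, 225. ])]
stop [array([626.9, 128. , 212. ]), array([633.3,  91.5, 212. ]), array([612.1, 122.3, 212. ]), array([615.6,  92.1, 212. ]), array([604.5, 109. , 212. ]), array([604.7, 101.7, 212. ]), array([564.3, 120.8, 212. ]), array([570.6,  82.9, 212. ])]
nest roof [array([389.2, 563.5, 150. ]), array([352.4, 427.6, 150. ]), array([222.5, 467.1, 150. ]), array([256. , 595.9, 150. ])]
```

```bash
cat >> h.py <<'E'
def Rdown(yaw,flip=1):
    # tool x down; tool y along flip*(cos yaw, sin yaw)
    x=np.array([0,0,-1.]); y=flip*np.array([np.cos(yaw),np.sin(yaw),0]); return np.stack([x,y,np.cross(x,y)],1)
def rel(pos,R):
    s=readout.read_state(); R0=Rn.from_euler('xyz',s["eef_rot"]).as_matrix()
    print('tool shift mm',R0.T@(np.array(pos)-s["eef_pos"]),'rotvec',Rn.from_matrix(R0.T@R).as_rotvec(),'deg',np.degrees(Rn.from_matrix(R0.T@R).magnitude()))
E
python3 - <<'E'
from h import *
np.set_printoptions(precision=3,suppress=True)
s=readout.read_state();print(Rn.from_euler('xyz',s["eef_rot"]).as_matrix())
for f in (1,-1): rel([520,-268,320],Rdown(np.radians(-3.7),f))
for f in (1,-1): rel([520,-268,320],Rdown(np.radians(7.2),f))
E
```

```text
[[-0.     0.369  0.929]
 [-0.001  0.929 -0.369]
 [-1.    -0.001 -0.   ]]
tool shift mm [-153.788 -607.205  582.197] rotvec [1.258 0.    0.001] deg 72.0555378563895
tool shift mm [-153.788 -607.205  582.197] rotvec [-1.884 -0.001  0.001] deg 107.94448578161207
tool shift mm [-153.788 -607.205  582.197] rotvec [1.067 0.    0.001] deg 61.15554142555037
tool shift mm [-153.788 -607.205  582.197] rotvec [-2.074 -0.001  0.   ] deg 118.84448424782511
```

{"op": "apply_moves", "data": {
  "plan": [0, 0, 0, -0.05, 0, 0, 100, 0.18, 0, 0, -0.05, 0, 0, 100, 0.18, 0, 0, -0.04, 0, 0, 100, 0.18, 0, 0, -0.04, 0, 0, 100, 0.18, 0, 0, 0, 0, 0, 100]
}}

```text
clock: 0.78
eef_pos: [203.1, 511.7, 349.1]
eef_rot: [2.236, 1.566, 1.132]
wrist_force: [0.1, 0.3, -1.1]
finger_gap: 94.0
```

{"op": "apply_moves", "data": {
  "plan": [0.18, 0, 0, 0, 0, 0, 100, 0.18, 0, 0, 0, 0, 0, 100, 0.178, 0, 0, 0, 0, 0, 100, 0, 0, 0, 0, 0, 0, 100]
}}

```text
clock: 1.27
eef_pos: [202.9, 511.2, 345.9]
eef_rot: [-0.384, 1.57, -2.018]
wrist_force: [-0.6, 0.2, -0.2]
finger_gap: 94.3
```

Run:
```python
from h import *
np.set_printoptions(precision=3,suppress=True)
s=readout.read_state();print(s["eef_pos"],s["joints"],s["clock"])
rel([475,115,345],Rdown(np.radians(7.2),1))
rel([520,-268,345],Rdown(np.radians(-3.7),1))
```

```text
[202.865 511.171 345.906] [1.126 0.238 1.192 0.    1.712 1.19 ] 1.275
tool shift mm [  1.018 296.888 377.976] rotvec [-0.19  0.    0.  ] deg 10.86287640077463
tool shift mm [  1.169 366.265 757.319] rotvec [0.001 0.    0.   ] deg 0.045710845557627014
```

Run:
```python
from h import *
np.set_printoptions(precision=3,suppress=True)
rel([500,60,345],Rdown(np.radians(-3.7),1))
```

```text
tool shift mm [  1.036 325.351 431.267] rotvec [0.001 0.    0.   ] deg 0.045710845557627014
```

{"op": "apply_moves", "data": {
  "plan": [0, 0, 0, 0, 0.0325, 0.043, 100, 0, 0, 0, 0, 0.0325, 0.043, 100, 0, 0, 0, 0, 0.0325, 0.043, 100, 0, 0, 0, 0, 0.0325, 0.043, 100, 0, 0, 0, 0, 0.0325, 0.043, 100]
}}

```text
clock: 1.9
eef_pos: [351.7, 284.5, 346.2]
eef_rot: [2.046, 1.571, 0.415]
wrist_force: [0.6, 0.2, 0.1]
finger_gap: 93.9
```

{"op": "apply_moves", "data": {
  "plan": [0, 0, 0, 0, 0.0325, 0.043, 100, 0, 0, 0, 0, 0.0325, 0.043, 100, 0, 0, 0, 0, 0.0325, 0.043, 100, 0, 0, 0, 0, 0.0325, 0.043, 100, 0, 0, 0, 0, 0.0325, 0.043, 100]
}}

```text
clock: 2.52
eef_pos: [500.0, 59.3, 346.2]
eef_rot: [2.024, 1.571, 0.393]
wrist_force: [0.4, 0.5, -0.4]
finger_gap: 94.0
```

{"op": "apply_moves", "data": {
  "plan": [0, 0, 0, 0, 0, 0, 100, 0, 0, 0, 0, 0, 0, 100, 0, 0, 0, 0, 0, 0, 100]
}}

```text
clock: 2.9
eef_pos: [498.8, 62.0, 346.5]
eef_rot: [1.878, 1.57, 0.245]
wrist_force: [-0.5, -0.3, -0.4]
finger_gap: 94.3
```

```bash
cat >> h.py <<'E'
def snap(n,tag):
    s=readout.read_state(); c=cams.camera(n); c["st"]=s
    np.save(f"pics/{n}{tag}.npy",c,allow_pickle=True); cv2.imwrite(f"pics/{n}{tag}.png",c["image"][:,:,::-1]); return c,s
E
python3 - <<'E'
from h import *
c,s=snap('wrist','1'); print(s["eef_pos"],s["clock"],s["qd"].round(3))
E
```

```text
[498.82249797  62.03095231 346.45830805] 2.9 [ 0.003 -0.001  0.001 -0.    -0.     0.005]
```

View pics/wrist1.png

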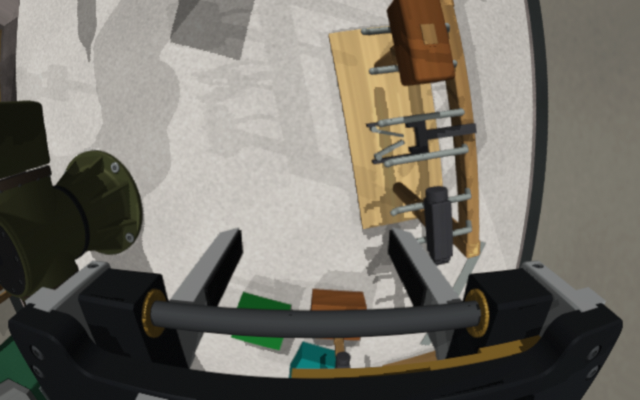

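The wrist view shows the rack's free fork near (420,140), the mallet at (420,40) and the big hammer at (438,222). I'll zoom in on it.

Run:
```python
from h import *
c=cam('wrist','1'); crop(c,350,95,490,185,5.5,'pics/w1c.png')
```

```text
(no output)
```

View pics/w1c.png

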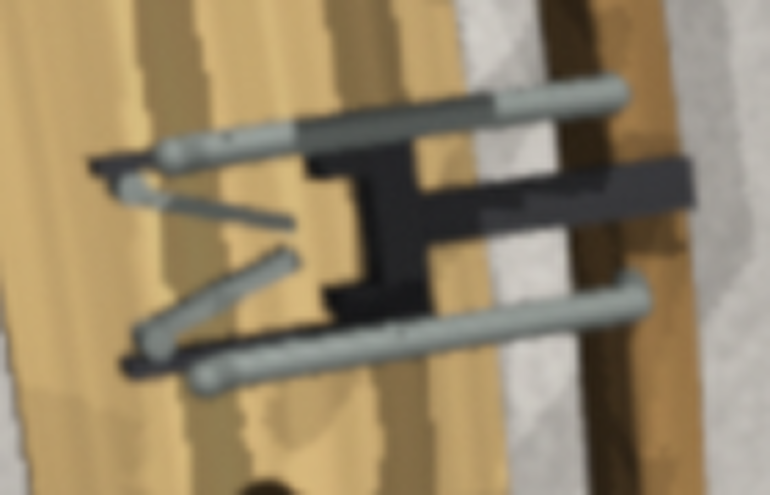

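Run:
```python
from h import *
np.set_printoptions(precision=1,suppress=True)
c=cam('wrist','1');s=c["st"];t=cam('top')
W=lambda u,z:plane(c,(np.array(u)+.5)/5.5-.5+[350,95],z,s)
T=lambda u,z:plane(t,(np.array(u)+.5)/5-.5+[215,100],z)
print('W prongs L',W((300,135),222),W((500,107),222),'R',W((330,352),222),W((500,325),222),'tips',W((172,153),228),W((205,378),228))
print('T prongs L',T((350,180),222),T((357,255),222),'R',T((436,150),222),T((442,230),222))
print('W pawl tips',W((297,222),212),W((295,258),212),'mouth',W((130,188),212),W((155,340),212),'stop',W((383,228),212), W((360,228),198),'stop arms tip',W((308,165),212),W((330,300),212))
# base left/right edges in wrist: front corners
print('W base corners',plane(c,(330,33),14,s),plane(c,(363,230),14,s))
```

```text
W prongs L [605.  130.2 222. ] [650.  135.9 222. ] R [610.7  84.7 222. ] [649.8  89.2 222. ] tips [576.4 127.3 228. ] [582.   81.4 228. ]
T prongs L [646.6 134.3 222. ] [606.9 129.4 222. ] R [663.9  90.  222. ] [621.3  85.7 222. ]
W pawl tips [606.7 111.3 212. ] [606.1 103.6 212. ] mouth [570.6 119.6 212. ] [574.9  87.2 212. ] stop [626.2 109.6 212. ] [625.5 108.5 198. ] stop arms tip [609.5 123.4 212. ] [613.9  94.3 212. ]
W base corners [540.6 284.1  14. ] [583.8 -84.2  14. ]
```

Run:
```python
from h import *
np.set_printoptions(precision=3,suppress=True)
rel([520,-268,310],Rdown(np.radians(-3.7),1))
```

```text
tool shift mm [ 36.468  41.665 328.024] rotvec [ 0.002 -0.    -0.001] deg 0.12748092854747534
```

{"op": "apply_moves", "data": {
  "plan": [0, 0, 0, 0, 0.007, 0.055, 100, 0, 0, 0, 0, 0.007, 0.055, 100, 0, 0, 0, 0.005, 0.007, 0.055, 100, 0, 0, 0, 0.01, 0.007, 0.055, 100, 0, 0, 0, 0.01, 0.007, 0.055, 100]
}}

```text
clock: 3.58
eef_pos: [516.3, -216.6, 321.3]
eef_rot: [1.25, 1.57, -0.384]
wrist_force: [0.7, -0.0, -0.3]
finger_gap: 94.0
```

{"op": "apply_moves", "data": {
  "plan": [0, 0, 0, 0.01, 0.007, 0.053, 100, 0, 0, 0, 0, 0, 0, 100, 0, 0, 0, 0, 0, 0, 100, 0, 0, 0, 0, 0, 0, 100]
}}

```text
clock: 4.08
eef_pos: [520.2, -267.7, 312.0]
eef_rot: [1.143, 1.57, -0.491]
wrist_force: [-0.9, -0.2, -1.2]
finger_gap: 94.1
```

Run:
```python
from h import *
c,s=snap('wrist','2'); print(s["eef_pos"],s["clock"],s["qd"].round(3))
crop(c,220,120,420,300,4,'pics/w2c.png')
```

```text
[ 520.21046664 -267.71027113  311.97463737] 4.075 [-0.002 -0.001 -0.001 -0.002 -0.001  0.001]
```

View pics/w2c.png

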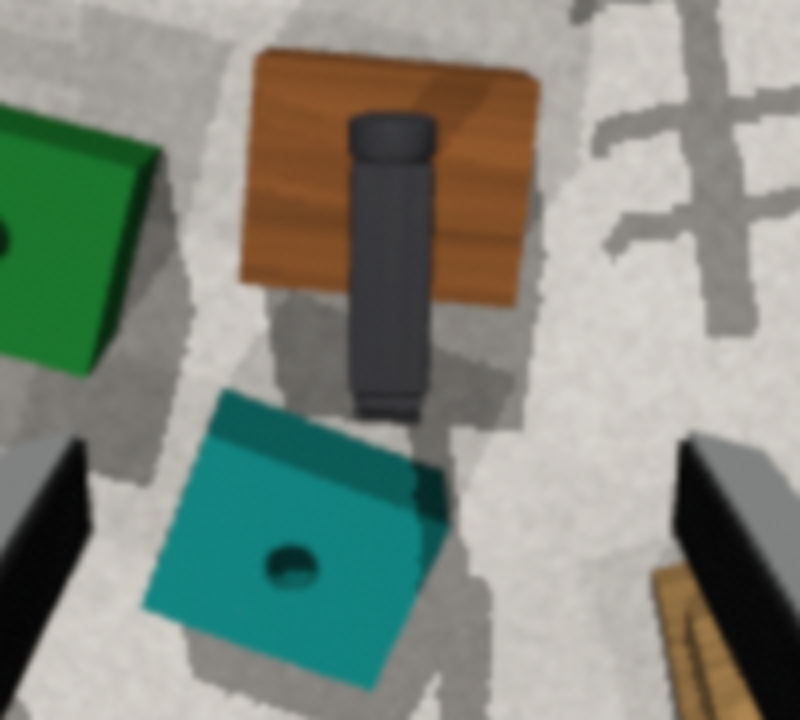

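Run:
```python
from h import *
np.set_printoptions(precision=1,suppress=True)
c=cam('wrist','2');s=c["st"]
W=lambda u,z:plane(c,(np.array(u)+.5)/4-.5+[220,120],z,s)
print('edges L',W((352,180),213),W((350,370),213),'R',W((434,180),213),W((428,370),213))
print('far end -y',W((390,395),213),W((388,418),206),'near end +y', W((392,165),213),W((392,115),192),W((392,140),199))
print('block',[W(u,60) for u in [(262,50),(538,78),(515,305),(243,282)]], np.mean([W(u,60) for u in [(262,50),(538,78),(515,305),(243,282)]],0))
rel([520,-268,310],Rdown(np.radians(-3.7),1))
```

```text
edges L [ 515.7 -241.7  213. ] [ 511.5 -293.4  213. ] R [ 536.9 -243.1  213. ] [ 532.5 -294.8  213. ]
far end -y [ 521.8 -301.2  213. ] [ 520.8 -310.5  206. ] near end +y [ 526.2 -238.5  213. ] [ 527.1 -227.9  192. ] [ 526.7 -233.9  199. ]
block [array([ 479.9, -215.2,   60. ]), array([ 583.8, -232.4,   60. ]), array([ 571.3, -321.5,   60. ]), array([ 464.9, -305.2,   60. ])] [ 525.  -268.6   60. ]
tool shift mm [ 1.9 -0.2  0.2] rotvec [ 0.  0. -0.] deg 0.1083614824055358
```

Run:
```python
from h import *
np.set_printoptions(precision=4,suppress=True)
rel([524,-268.5,184],Rdown(np.radians(-4.4),1))
```

```text
tool shift mm [127.9119   3.6931   0.4118] rotvec [ 0.0137  0.0005 -0.0011] deg 0.7881482150258431
```

{"op": "apply_moves", "data": {
  "plan": [0.0137, 0, -0.001, 0.03, 0.0037, 0.0004, 100, 0, 0, 0, 0.04, 0, 0, 100, 0, 0, 0, 0.04, 0, 0, 100, 0, 0, 0, 0.018, 0, 0, 60, 0, 0, 0, 0, 0, 0, 50],
  "force": 15
}}

```text
clock: 4.75
eef_pos: [523.2, -268.7, 182.6]
eef_rot: [-1.864, 1.568, 2.771]
wrist_force: [0.3, -0.4, 1.1]
finger_gap: 77.5
```

Run:
```python
from h import *
np.set_printoptions(precision=4,suppress=True)
rel([524,-268.5,184],Rdown(np.radians(-4.4),1)); 
c,s=snap('wrist','3'); print(s["eef_pos"],s["finger_gap"])
crop(c,220,120,420,300,4,'pics/w3c.png')
```

```text
tool shift mm [-1.4467  0.7303 -0.272 ] rotvec [-0.0008 -0.0007  0.0024] deg 0.1526144340552599
[ 523.2473 -268.7133  182.5549] 77.486277949915
```

View pics/w3c.png

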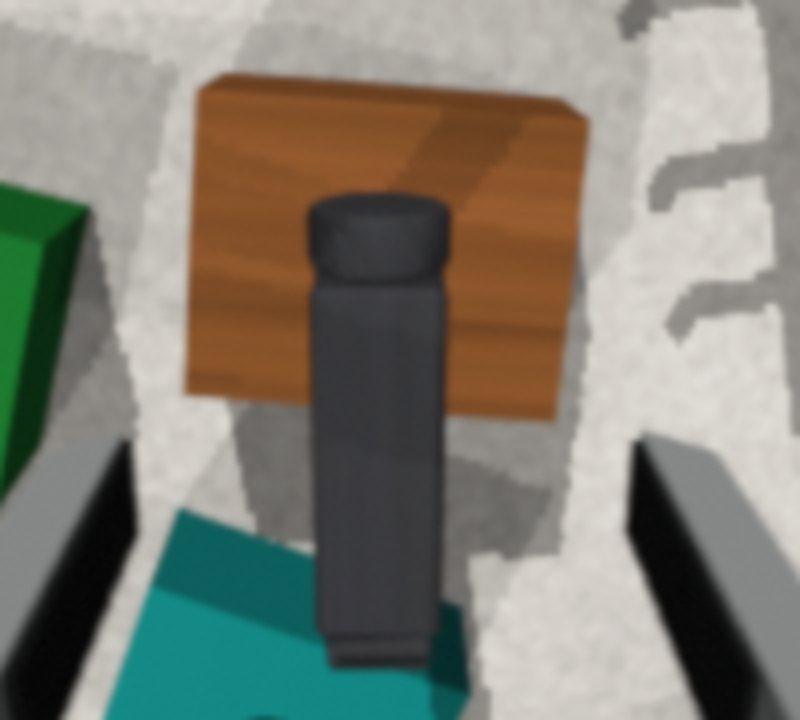

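{"op": "apply_moves", "data": {
  "plan": [0, 0, 0, -0.001, 0, 0, 30, 0, 0, 0, 0, 0, 0, 15, 0, 0, 0, 0, 0, 0, 0, 0, 0, 0, 0, 0, 0, 0, 0, 0, 0, 0, 0, 0, 0],
  "force": 10
}}

```text
clock: 5.42
eef_pos: [523.4, -269.7, 184.1]
eef_rot: [-1.566, 1.57, 3.067]
wrist_force: [0.7, 0.6, 0.5]
finger_gap: 23.2
```

{"op": "apply_moves", "data": {
  "plan": [0, 0, 0, 0, 0, 0, 0, 0, 0, 0, 0, 0, 0, 0, 0, 0, 0, 0, 0, 0, 0, 0, 0, 0, 0, 0, 0, 0, 0, 0, 0, 0, 0, 0, 0],
  "force": 45
}}

```text
clock: 6.05
eef_pos: [523.4, -269.7, 184.2]
eef_rot: [-1.571, 1.57, 3.063]
wrist_force: [-0.4, -0.2, 0.8]
finger_gap: 0.4
```

The gap went to 0.4 mm, so the grasp didn't hold. I'll look.

Run:
```python
from h import *
c,s=snap('wrist','4'); print(s["eef_pos"],s["finger_gap"])
crop(c,220,120,420,300,4,'pics/w4c.png')
c,s=snap('side','4');crop(c,310,120,410,205,6,'pics/s4c.png')
```

```text
[ 523.42453696 -269.67718353  184.158103  ] 0.4349950475290325
```

View pics/w4c.png

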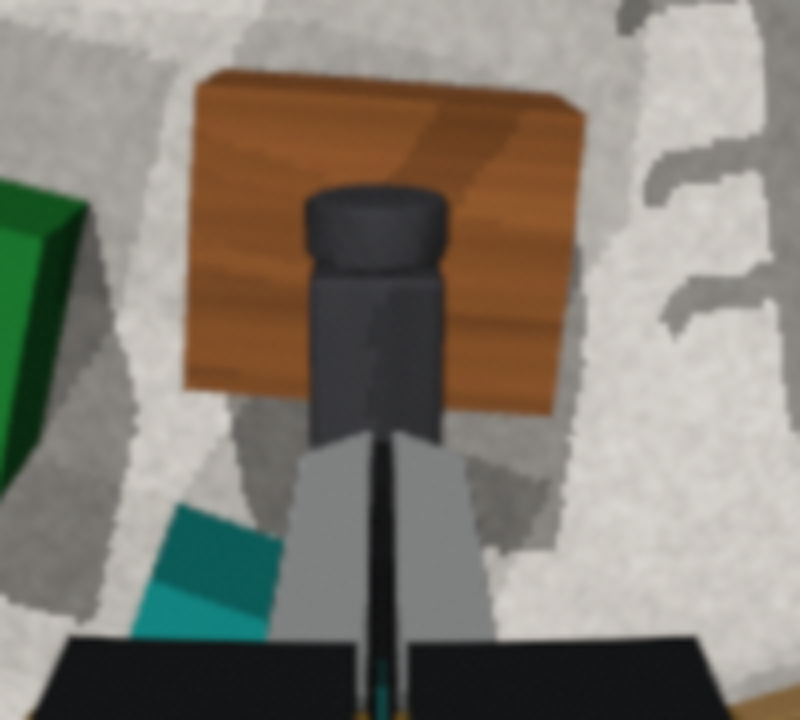

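View pics/side4.png

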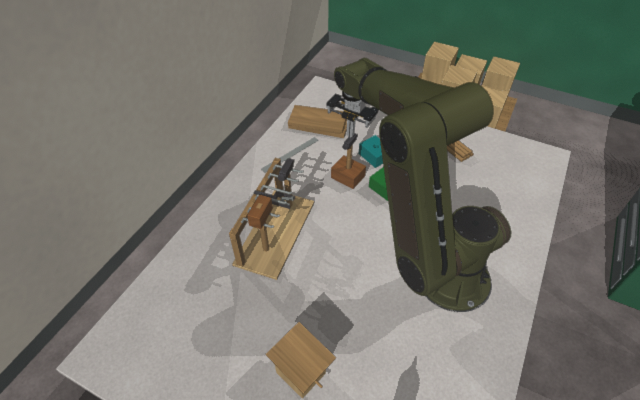

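Run:
```python
from h import *
print(manip.grip_depth)
c=cam('side','4');crop(c,310,80,410,205,6,'pics/s4c.png')
t,s=snap('top','4');crop(t,380,120,500,230,6,'pics/t4c.png')
P=s["eef_pos"]
for z in (0,19,40): print(z,proj(c,P+[0,0,z]),proj(t,P+[0,0,z]),proj(cam('wrist','4'),P+[0,0,z],s))
print(s["eef_rot"],s["wrist_force"])
```

```text
18.8
0 [350.1658959  143.66445078] [435.83707191 188.57900953] [313.22359506 220.87178001]
19 [350.40057333 139.94104071] [437.6987246  187.48992742] [313.04885188 230.28976378]
40 [350.66446964 135.75404149] [439.82429617 186.2464506 ] [312.82029597 242.67838686]
[-1.56365791  1.5697786   3.07003719] [ 0.64615527 -0.6052521  -0.28417805]
```

View pics/s4c.png

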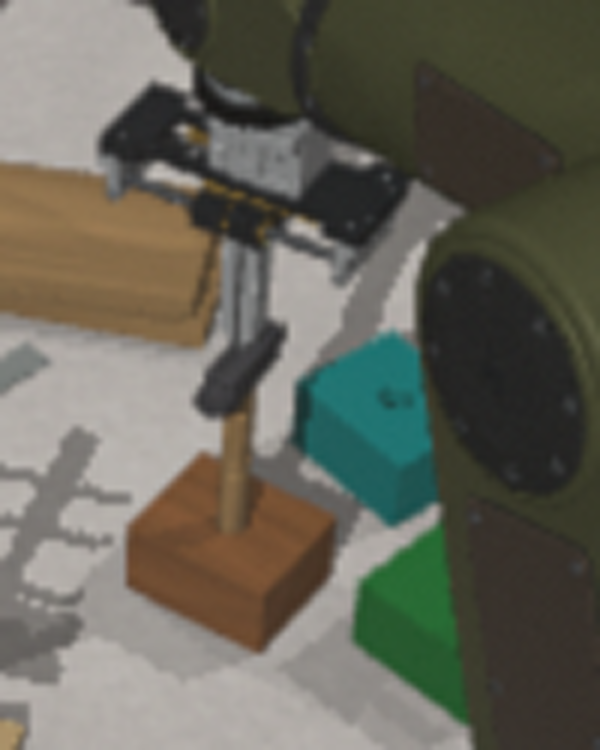

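View pics/t4c.png

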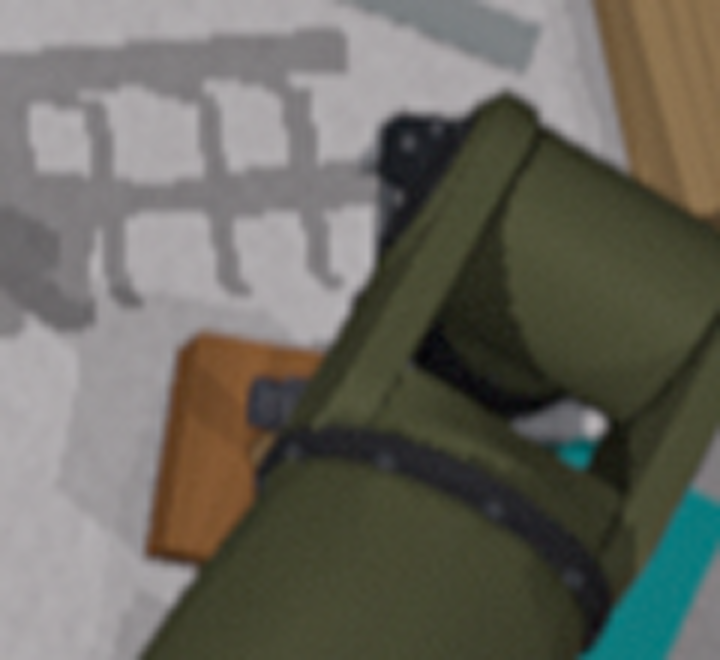

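The shut fingers sit above the head. In the wrist and side images the real tips are about 40 mm behind the reported TCP. I'll open, go lower and check again.

{"op": "apply_moves", "data": {
  "plan": [0, 0, 0, 0, 0, 0, 70, 0, 0, 0, 0, 0, 0, 70, 0, 0, 0, 0, 0, 0, 70, 0, 0, 0, 0, 0, 0, 70, 0, 0, 0, 0, 0, 0, 70],
  "force": 15
}}

```text
clock: 6.82
eef_pos: [523.4, -269.6, 184.2]
eef_rot: [-1.579, 1.57, 3.055]
wrist_force: [0.0, -0.1, -0.5]
finger_gap: 47.1
```

{"op": "apply_moves", "data": {
  "plan": [0, 0, 0, 0.01, 0, 0, 70, 0, 0, 0, 0.01, 0, 0, 70, 0, 0, 0, 0.01, 0, 0, 70, 0, 0, 0, 0.01, 0, 0, 70, 0, 0, 0, 0, 0, 0, 70]
}}

```text
clock: 7.45
eef_pos: [523.1, -269.5, 143.2]
eef_rot: [-1.828, 1.568, 2.805]
wrist_force: [0.4, -0.6, -0.1]
finger_gap: 65.8
```

Run:
```python
from h import *
c,s=snap('wrist','5'); print(s["eef_pos"],s["finger_gap"],s["wrist_force"])
crop(c,220,120,420,300,4,'pics/w5c.png')
c,s=snap('side','5');crop(c,310,80,410,205,6,'pics/s5c.png')
```

```text
[ 523.06856284 -269.47457698  143.18645192] 65.81728929830994 [ 0.40384108 -0.63118179 -0.1432647 ]
```

View pics/w5c.png

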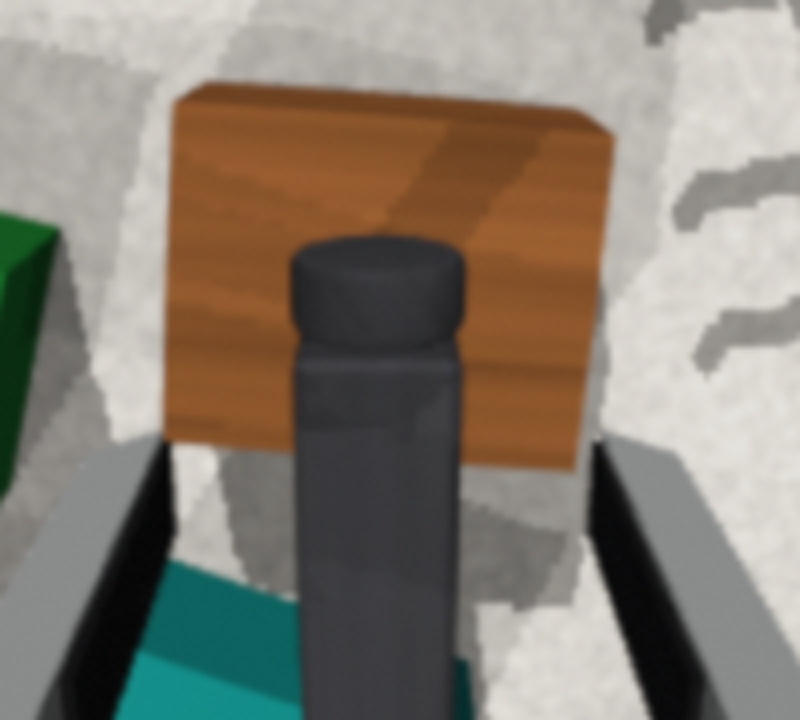

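View pics/s5c.png

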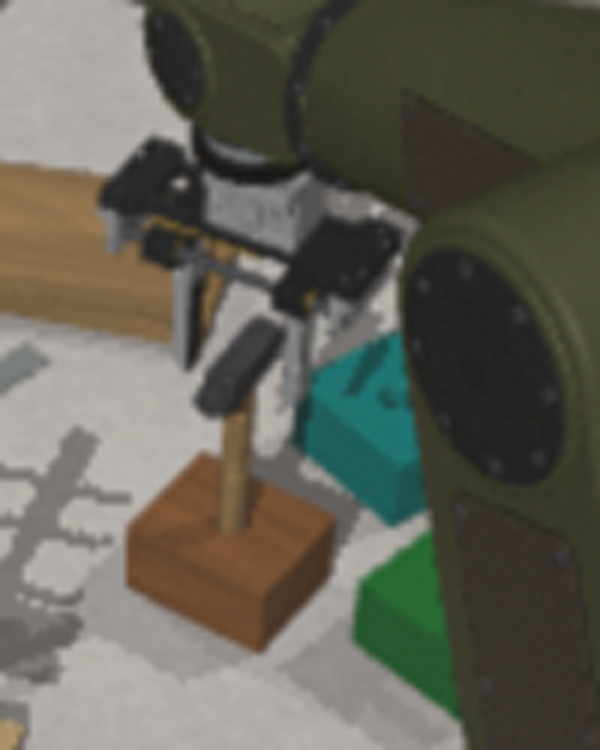

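{"op": "apply_moves", "data": {
  "plan": [0, 0, 0, 0, 0, 0, 0, 0, 0, 0, 0, 0, 0, 0, 0, 0, 0, 0, 0, 0, 0, 0, 0, 0, 0, 0, 0, 0, 0, 0, 0, 0, 0, 0, 0],
  "force": 10
}}

```text
clock: 8.18
eef_pos: [523.3, -269.7, 144.1]
eef_rot: [-1.541, 1.57, 3.092]
wrist_force: [-1.1, 0.3, 1.0]
finger_gap: 21.5
```

{"op": "apply_moves", "data": {
  "plan": [0, 0, 0, 0, 0, 0, 0, 0, 0, 0, 0, 0, 0, 0, 0, 0, 0, 0, 0, 0, 0],
  "force": 45
}}

```text
clock: 8.55
eef_pos: [523.3, -269.7, 144.2]
eef_rot: [-1.542, 1.57, 3.092]
wrist_force: [-0.8, 1.3, 0.3]
finger_gap: 22.2
```

Run:
```python
from h import *
c,s=snap('wrist','6'); print(s["eef_pos"],s["finger_gap"],s["wrist_force"],s["moment"],np.degrees(s["eef_rot"]))
crop(c,220,120,420,300,4,'pics/w6c.png')
c,s=snap('side','6');crop(c,310,80,410,205,6,'pics/s6c.png')
```

```text
[ 523.33403406 -269.69347834  144.17085575] 22.193863548290906 [-0.84347501  1.30538066  0.31308756] [-0.04926066  0.4359534  -0.02803382] [-88.34399614  89.93523503 177.14475267]
```

View pics/w6c.png

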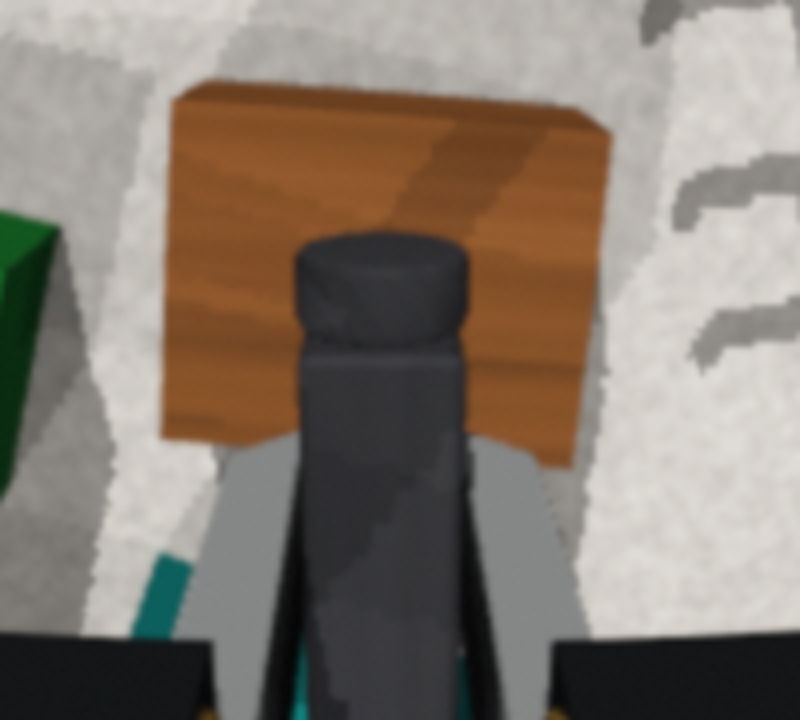

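View pics/s6c.png

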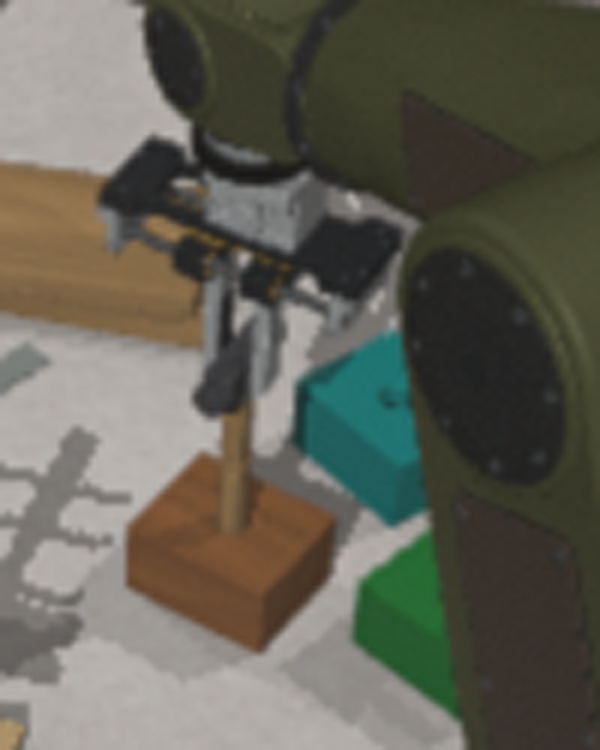

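{"op": "apply_moves", "data": {
  "plan": [0, 0, 0, -0.005, 0, 0, 0, 0, 0, 0, -0.01, 0, 0, 0, 0, 0, 0, -0.01, 0, 0, 0, 0, 0, 0, -0.01, 0, 0, 0, 0, 0, 0, -0.01, 0, 0, 0]
}}

```text
clock: 9.28
eef_pos: [523.5, -269.7, 190.0]
eef_rot: [-1.414, 1.57, -3.064]
wrist_force: [0.9, 0.3, -2.7]
finger_gap: 21.6
```

{"op": "apply_moves", "data": {
  "plan": [0, 0, 0, -0.015, 0, 0, 0, 0, 0, 0, -0.02, 0, 0, 0, 0, 0, 0, -0.02, 0, 0, 0, 0, 0, 0, -0.01, 0, 0, 0, 0, 0, 0, 0, 0, 0, 0]
}}

```text
clock: 9.9
eef_pos: [523.7, -269.7, 254.7]
eef_rot: [-0.257, 1.57, -1.907]
wrist_force: [0.1, -0.2, -2.7]
finger_gap: 21.9
```

Run:
```python
from h import *
np.set_printoptions(precision=4,suppress=True)
c,s=snap('wrist','7'); print(s["eef_pos"],s["finger_gap"],s["wrist_force"],s["moment"],s["clock"])
c,s=snap('side','7');crop(c,310,50,410,190,4.2,'pics/s7c.png')
th=np.radians(7.1);d=np.array([np.cos(th),np.sin(th),0])
tgt=np.array([617,108.4,0])-64*d
print(tgt); rel([tgt[0]-40*d[0],tgt[1]-40*d[1],210],Rdown(th,1))
```

```text
[ 523.6581 -269.7492  254.706 ] 21.867488629022073 [ 0.0533 -0.2039 -2.7139] [-0.063   0.0676 -0.0013] 9.9
[553.4908 100.4895   0.    ]
tool shift mm [  43.6673  -38.1111 -363.2205] rotvec [-0.2027 -0.0006  0.0019] deg 11.612462274648443
```

View pics/s7c.png

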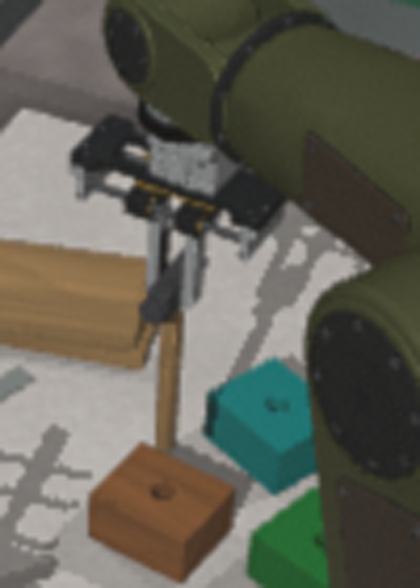

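View pics/wrist7.png

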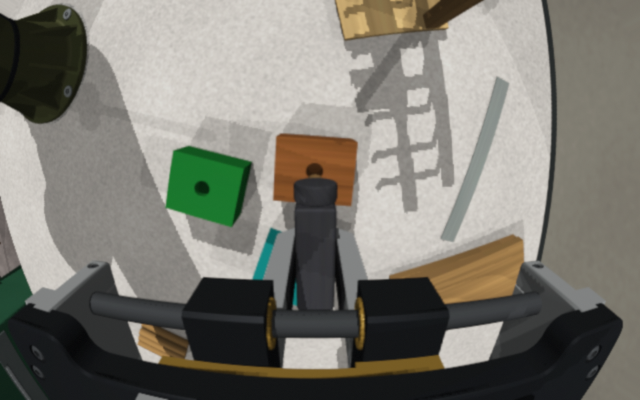

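Run:
```python
from h import *
np.set_printoptions(precision=2,suppress=True)
c=cam('wrist','7');s=c["st"]; crop(c,260,120,370,250,5,'pics/w7c.png')
print('hole',plane(c,(314,170.5),60,s))
d=cam('side','7'); P=lambda u:(np.array(u)+.5)/4.2-.5+[310,50]
print('hole side',plane(d,P((162,491)),60))
# handle in side view: axis points -> intersect with vertical plane y=-269
def py(u,y):
    t,v=ray(d,P(u)); return t+v*(y-t[1])/v[1]
print('handle',py((172,340),-269.5),py((166,440),-269.5))
```

```text
hole [ 523.72 -268.54   60.  ]
hole side [ 525.46 -268.99   60.  ]
handle [ 525.03 -269.5   249.13] [ 524.82 -269.5   127.23]
```

View pics/w7c.png

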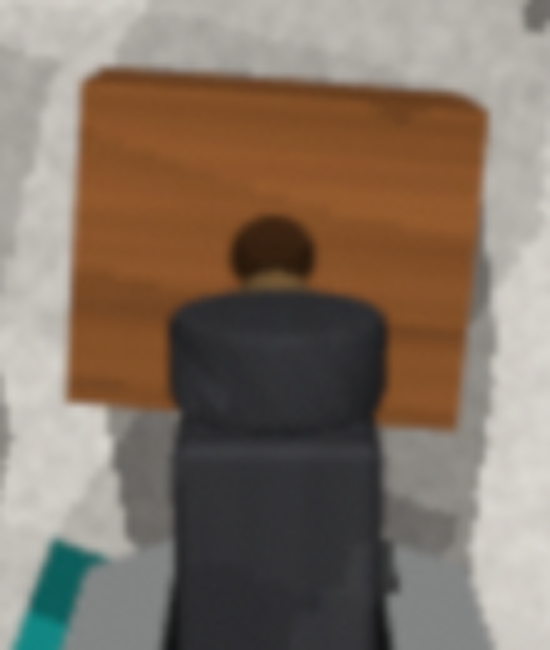

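```bash
cat >> h.py <<'E'
TH=np.radians(7.1);D=np.array([np.cos(TH),np.sin(TH),0]);L=np.array([-np.sin(TH),np.cos(TH),0])
A0=np.array([608,107.4,0.])  # a point on fork axis
def hang(u,z,lat=-1.0):  # eef target with neck at distance u along axis from A0
    return A0+u*D+lat*L+np.array([0,0,z])
def where(s=None):
    s=s or readout.read_state(); v=s["eef_pos"]-A0; return np.array([v@D,v@L+1.0,v[2]])
E
python3 - <<'E'
from h import *
np.set_printoptions(precision=4,suppress=True)
s=readout.read_state()
p=hang(-74,254.7); print(p); R=Rdown(TH,1); print('in rotated frame',R.T@(p-s["eef_pos"])); rel(p,R)
d=cam('side','5')
for u in [(188,368),(298,420)]:
    t,v=ray(d,(np.array(u)+.5)/6-.5+[310,80])
    for y in (-262,-270): print(t+v*(y-t[1])/v[1])
E
```

```text
[534.691   97.2612 254.7   ]
in rotated frame [  -1.2665   56.6436 -362.6137]
tool shift mm [  -1.0718  -17.5053 -366.5941] rotvec [-0.2027 -0.0006  0.0019] deg 11.612462274648443
[ 559.0712 -262.      189.8307]
[ 562.5855 -270.      181.9438]
[ 481.6994 -262.      177.416 ]
[ 484.7023 -270.      169.447 ]
```

{"op": "apply_moves", "data": {
  "plan": [-0.1, 0, 0, 0, 0, 0, 0, -0.1, 0, 0.002, 0, 0, 0, 0, 0, 0, 0, 0, 0.003, -0.02, 0, 0, 0, 0, 0, 0.006, -0.04, 0, 0, 0, 0, 0, 0.006, -0.04, 0]
}}

```text
clock: 10.62
eef_pos: [525.9, -166.5, 253.7]
eef_rot: [2.641, 1.57, 1.19]
wrist_force: [0.1, -0.3, -1.9]
finger_gap: 21.7
```

{"op": "apply_moves", "data": {
  "plan": [0, 0, 0, 0, 0.006, -0.04, 0, 0, 0, 0, 0, 0.006, -0.04, 0, 0, 0, 0, 0, 0.006, -0.04, 0, 0, 0, 0, 0, 0.006, -0.04, 0, 0, 0, 0, 0, 0.006, -0.04, 0]
}}

```text
clock: 11.25
eef_pos: [531.2, 35.8, 253.9]
eef_rot: [1.975, 1.57, 0.523]
wrist_force: [1.0, -0.2, -1.6]
finger_gap: 21.4
```

Run:
```python
from h import *
np.set_printoptions(precision=4,suppress=True)
s=readout.read_state(); print(s["eef_pos"],s["clock"],s["finger_gap"]); rel(hang(-74,225),Rdown(TH,1))
```

```text
[531.1627  35.8239 253.9478] 11.25 21.38366885794543
tool shift mm [ 28.9703  10.8171 -60.5696] rotvec [-0.0043 -0.0003 -0.0006] deg 0.24913038337788218
```

{"op": "apply_moves", "data": {
  "plan": [-0.004, 0, 0, 0.009, 0.005, -0.03, 0, 0, 0, 0, 0.01, 0.004, -0.02, 0, 0, 0, 0, 0.01, 0.002, -0.0105, 0, 0, 0, 0, 0, 0, 0, 0, 0, 0, 0, 0, 0, 0, 0]
}}

```text
clock: 11.88
eef_pos: [535.4, 94.5, 225.5]
eef_rot: [1.516, 1.569, 0.069]
wrist_force: [0.6, -0.3, -2.5]
finger_gap: 21.8
```

Run:
```python
from h import *
np.set_printoptions(precision=4,suppress=True)
c,s=snap('wrist','8'); print(s["eef_pos"],s["clock"],s["finger_gap"],s["wrist_force"],where(s)); rel(hang(-74,192),Rdown(TH,1))
crop(c,270,60,450,260,3.5,'pics/w8c.png')
d,s=snap('side','8');crop(d,220,120,330,285,3.6,'pics/s8c.png')
d,s=snap('top','8');crop(d,215,80,370,195,5,'pics/t8c.png')
```

```text
[535.4236  94.4744 225.5462] 11.875 21.843773468427504 [ 0.5748 -0.3406 -2.5134] [-73.6175  -2.8559 225.5462]
tool shift mm [33.6964 -0.5058 -2.9697] rotvec [ 0.0003  0.     -0.0016] deg 0.09582855391598016
```

View pics/w8c.png

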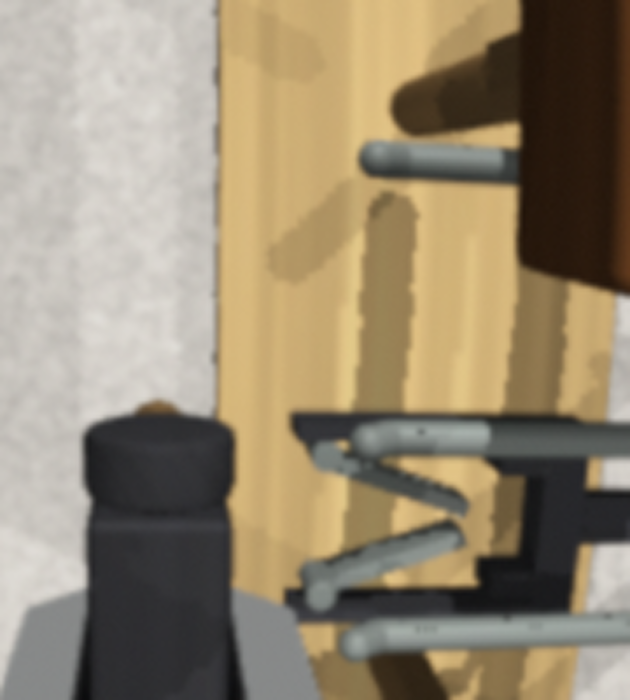

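View pics/s8c.png

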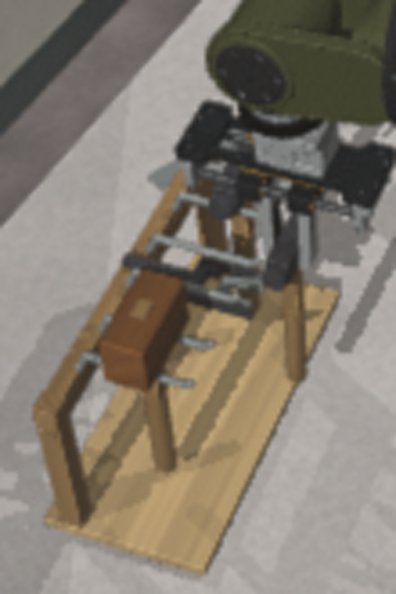

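View pics/t8c.png

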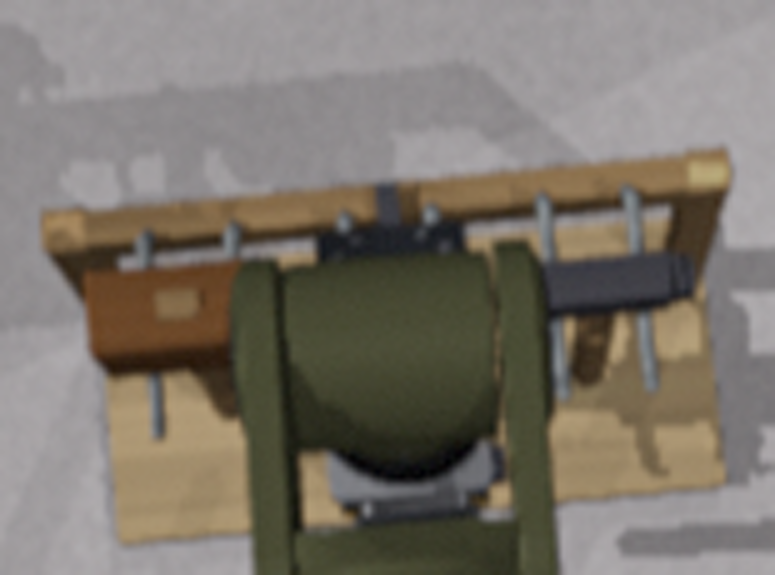

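Run:
```python
from h import *
np.set_printoptions(precision=1,suppress=True)
c=cam('wrist','8');s=c["st"]
W=lambda u,z:plane(c,(np.array(u)+.5)/3.5-.5+[270,60],z,s)
def rk(X): v=X-A0; return np.array([v@D,v@L])
for n,u,z in [('pL',(460,437),222),('pL',(615,437),222),('pR',(430,635),222),('pR',(615,627),222),('tipL',(370,438),227),('tipR',(357,640),227),('pawl mL',(325,455),212),('pawl mR',(315,590),212),('pawl tL',(460,508),212),('pawl tR',(458,536),212),('stop',(545,520),212),('stopbot',(525,520),198),('mallet prong',(380,157),222)]:
    print(n,rk(W(u,z)))
```

```text
pL [-7.3 23.2]
pL [29.7 23.6]
pR [-10.5 -23.1]
pR [ 35.9 -22.6]
tipL [-28.3  24.1]
tipR [-28.5 -21.7]
pawl mL [-35.3  16.6]
pawl mR [-36.2 -15.6]
pawl tL [-3.1  4.1]
pawl tR [-3.  -2.7]
stop [18.3  1.1]
stopbot [18.4 -3.4]
mallet prong [-27.1  82.1]
```

{"op": "apply_moves", "data": {
  "plan": [0.003, 0, 0, 0.012, 0, -0.0033, 0, 0, 0, 0, 0.012, 0, 0, 0, 0, 0, 0, 0.0085, 0, 0, 0, 0, 0, 0, 0, 0.005, 0, 0, 0, 0, 0, 0, 0, 0, 0]
}}

```text
clock: 12.65
eef_pos: [540.4, 98.9, 192.9]
eef_rot: [1.623, 1.569, 0.175]
wrist_force: [0.0, 0.4, -1.8]
finger_gap: 22.1
```

Run:
```python
from h import *
np.set_printoptions(precision=3,suppress=True)
s=readout.read_state(); print(where(s),s["wrist_force"],s["moment"],s["clock"]); rel(hang(-69,193,-.6),Rdown(np.radians(7.3),1))
```

```text
[-68.122   0.899 192.938] [ 0.008  0.375 -1.755] [-0.053  0.05   0.01 ] 12.65
tool shift mm [-0.064 -0.877  0.5  ] rotvec [-0.005 -0.    -0.001] deg 0.3055933456906672
```

{"op": "apply_moves", "data": {
  "plan": [-0.005, 0, 0, 0, 0.004, 0.0005, 0, 0, 0, 0, 0, 0.005, 0, 0, 0, 0, 0, 0, 0.005, 0, 0, 0, 0, 0, 0, 0.004, 0, 0, 0, 0, 0, 0, 0.001, 0, 0]
}}

```text
clock: 13.28
eef_pos: [559.1, 100.8, 192.7]
eef_rot: [1.669, 1.57, 0.225]
wrist_force: [0.2, -0.2, -3.0]
finger_gap: 21.7
```

```bash
cat > st.py <<'E'
from h import *
np.set_printoptions(precision=3,suppress=True)
s=readout.read_state(); f=s["wrist_force"]; print(where(s),'F along D,L,z',f@D,f@L,f[2],'M',s["moment"],s["clock"])
E
python3 st.py
python3 - <<'E'
from h import *
c,s=snap('wrist','9');crop(c,270,100,450,270,4,'pics/w9c.png')
d,s=snap('side','9');crop(d,220,120,330,285,3.6,'pics/s9c.png')
E
```

```text
[-49.346   0.492 192.656] F along D,L,z 0.19749790940833065 -0.2687171345939065 -3.049875434555014 M [-0.064  0.067 -0.036] 13.275
```

View pics/w9c.png

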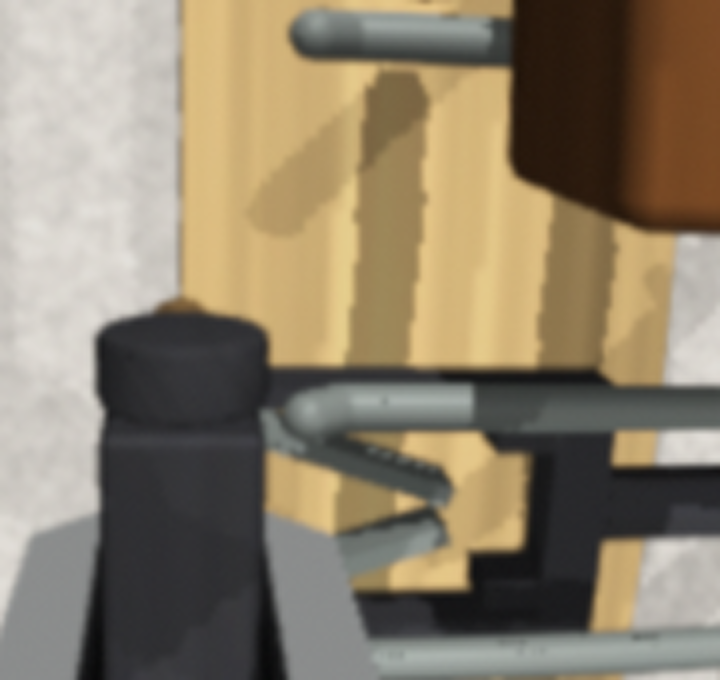

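View pics/s9c.png

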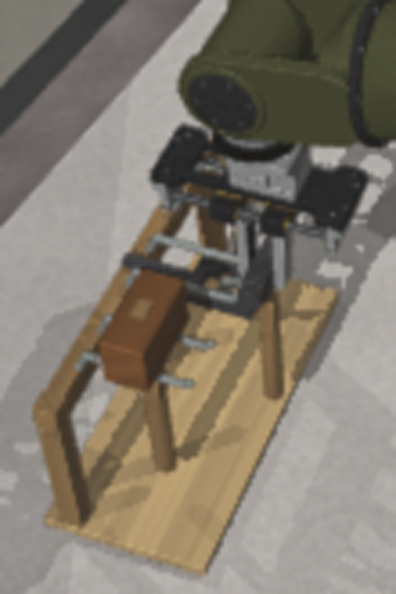

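{"op": "apply_moves", "data": {
  "plan": [0, 0, 0, -0.002, 0.00125, 0, 0, 0, 0, 0, 0, 0.00125, 0, 0, 0, 0, 0, 0, 0.00125, 0, 0, 0, 0, 0, 0, 0.00125, 0, 0, 0, 0, 0, 0, 0.00125, 0, 0]
}}

```text
clock: 14.0
eef_pos: [565.1, 101.6, 194.7]
eef_rot: [1.671, 1.57, 0.228]
wrist_force: [-0.1, -1.0, -2.3]
finger_gap: 21.8
```

{"op": "apply_moves", "data": {
  "plan": [0, 0, 0, 0, 0.00125, 0, 0, 0, 0, 0, 0, 0.00125, 0, 0, 0, 0, 0, 0, 0.00125, 0, 0, 0, 0, 0, 0, 0.00125, 0, 0, 0, 0, 0, 0, 0.00125, 0, 0]
}}

```text
clock: 14.62
eef_pos: [571.3, 102.4, 194.8]
eef_rot: [1.666, 1.57, 0.223]
wrist_force: [0.3, 0.1, -2.4]
finger_gap: 22.1
```

```bash
python3 st.py
```

```text
[-37.009   0.527 194.76 ] F along D,L,z 0.27281797672086233 0.10484394928826012 -2.444171544963854 M [-0.037  0.045  0.015] 14.625
```

{"op": "apply_moves", "data": {
  "plan": [0, 0, 0, 0, 0.00125, 0, 0, 0, 0, 0, 0, 0.00125, 0, 0, 0, 0, 0, 0, 0.00125, 0, 0, 0, 0, 0, 0, 0.00125, 0, 0, 0, 0, 0, 0, 0.00125, 0, 0]
}}

```text
clock: 15.25
eef_pos: [577.5, 103.2, 194.7]
eef_rot: [1.721, 1.57, 0.278]
wrist_force: [-0.7, 0.3, -2.3]
finger_gap: 21.6
```

{"op": "apply_moves", "data": {
  "plan": [0, 0, 0, 0, 0.00125, 0, 0, 0, 0, 0, 0, 0.00125, 0, 0, 0, 0, 0, 0, 0.00125, 0, 0, 0, 0, 0, 0, 0.00125, 0, 0, 0, 0, 0, 0, 0.00125, 0, 0]
}}

```text
clock: 15.88
eef_pos: [583.1, 103.8, 194.5]
eef_rot: [-1.601, 1.57, -3.044]
wrist_force: [-6.4, 0.4, -2.8]
finger_gap: 21.5
```

```bash
python3 st.py
python3 - <<'E'
from h import *
c,s=snap('wrist','10');crop(c,270,100,450,270,4,'pics/w10c.png')
E
```

```text
[-25.177   0.546 194.506] F along D,L,z -6.27984082427005 1.1443976965523077 -2.774510452975332 M [ 0.004  1.679 -0.028] 15.875
```

View pics/w10c.png

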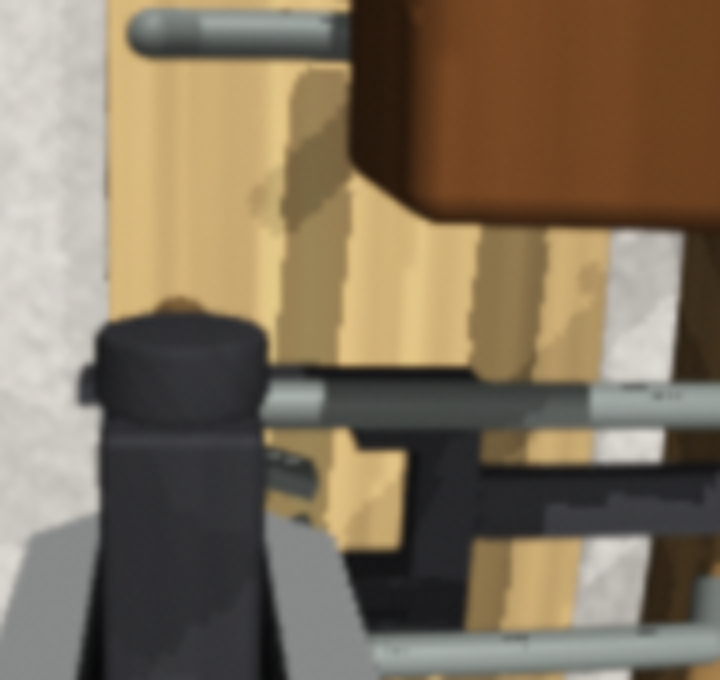

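{"op": "apply_moves", "data": {
  "plan": [0, 0, 0, 0, 0.00125, 0, 0, 0, 0, 0, 0, 0.00125, 0, 0, 0, 0, 0, 0, 0.00125, 0, 0, 0, 0, 0, 0, 0.00125, 0, 0, 0, 0, 0, 0, 0.00125, 0, 0]
}}

```text
clock: 16.55
eef_pos: [589.2, 104.6, 194.4]
eef_rot: [-1.471, 1.569, -2.915]
wrist_force: [-7.4, 0.4, -2.1]
finger_gap: 21.9
```

{"op": "apply_moves", "data": {
  "plan": [0, 0, 0, 0, 0.00125, 0, 0, 0, 0, 0, 0, 0.00125, 0, 0, 0, 0, 0, 0, 0.00125, 0, 0, 0, 0, 0, 0, 0.00125, 0, 0]
}}

```text
clock: 17.05
eef_pos: [594.2, 105.2, 194.4]
eef_rot: [-1.454, 1.57, -2.897]
wrist_force: [-7.3, 0.2, -2.4]
finger_gap: 21.8
```

```bash
python3 st.py
```

```text
[-13.97    0.481 194.435] F along D,L,z -7.2203871356790765 1.0926489422728891 -2.4251153901020537 M [-0.067  1.561 -0.006] 17.05
```

{"op": "apply_moves", "data": {
  "plan": [0, 0, 0, 0, 0.00125, 0, 0, 0, 0, 0, 0, 0.00125, 0, 0, 0, 0, 0, 0, 0.00125, 0, 0, 0, 0, 0, 0, 0.00125, 0, 0]
}}

```text
clock: 17.55
eef_pos: [599.2, 105.8, 194.5]
eef_rot: [-1.359, 1.57, -2.803]
wrist_force: [-6.6, -0.5, -3.1]
finger_gap: 21.4
```

{"op": "apply_moves", "data": {
  "plan": [0, 0, 0, 0, 0.00125, 0, 0, 0, 0, 0, 0, 0.00125, 0, 0, 0, 0, 0, 0, 0.00125, 0, 0, 0, 0, 0, 0, 0.00125, 0, 0]
}}

```text
clock: 18.05
eef_pos: [604.8, 106.6, 194.8]
eef_rot: [1.566, 1.57, 0.122]
wrist_force: [-4.7, 0.6, -2.3]
finger_gap: 22.1
```

```bash
python3 st.py
```

```text
[ -3.276   0.607 194.796] F along D,L,z -4.614582971660435 1.1525902014647618 -2.2512465867686156 M [-0.102  1.122  0.008] 18.05
```

{"op": "apply_moves", "data": {
  "plan": [0, 0, 0, 0, 0.00125, 0, 0, 0, 0, 0, 0, 0.00125, 0, 0, 0, 0, 0, 0, 0.00125, 0, 0]
}}

```text
clock: 18.42
eef_pos: [608.6, 107.1, 194.8]
eef_rot: [1.649, 1.57, 0.206]
wrist_force: [-4.9, -0.8, -1.7]
finger_gap: 21.8
```

{"op": "apply_moves", "data": {
  "plan": [0, 0, 0, 0, 0.00125, 0, 0, 0, 0, 0, 0, 0.00125, 0, 0]
}}

```text
clock: 18.68
eef_pos: [611.0, 107.4, 194.8]
eef_rot: [1.687, 1.57, 0.243]
wrist_force: [-4.8, -1.1, -2.7]
finger_gap: 21.5
```

{"op": "apply_moves", "data": {
  "plan": [0, 0, 0, 0, 0.001, 0, 0]
}}

```text
clock: 18.8
eef_pos: [612.0, 107.6, 194.8]
eef_rot: [1.666, 1.57, 0.222]
wrist_force: [-5.0, 0.2, -2.5]
finger_gap: 21.5
```

```bash
python3 st.py
```

```text
[  4.016   0.662 194.82 ] F along D,L,z -4.936294687858619 0.8375466824388449 -2.526001751738832 M [-0.073  1.118 -0.021] 18.8
```

{"op": "apply_moves", "data": {
  "plan": [0, 0, 0, 0, 0.001, 0, 0]
}}

```text
clock: 18.92
eef_pos: [613.0, 107.7, 194.8]
eef_rot: [1.682, 1.57, 0.239]
wrist_force: [-5.8, 0.2, -1.7]
finger_gap: 21.8
```

{"op": "apply_moves", "data": {
  "plan": [0, 0, 0, 0, 0.001, 0, 0]
}}

```text
clock: 19.05
eef_pos: [614.0, 107.8, 194.8]
eef_rot: [1.651, 1.57, 0.207]
wrist_force: [-4.5, 0.9, -2.7]
finger_gap: 22.0
```

{"op": "apply_moves", "data": {
  "plan": [0, 0, 0, 0, 0.001, 0, 0]
}}

```text
clock: 19.18
eef_pos: [615.0, 108.0, 194.8]
eef_rot: [1.693, 1.57, 0.249]
wrist_force: [-1.5, 3.9, -3.1]
finger_gap: 21.6
```

{"op": "apply_moves", "data": {
  "plan": [0, 0, 0, 0, 0.0007, 0, 0]
}}

```text
clock: 19.3
eef_pos: [616.1, 108.0, 195.0]
eef_rot: [1.547, 1.569, 0.104]
wrist_force: [-3.7, -0.2, -1.2]
finger_gap: 21.4
```

```bash
python3 st.py
python3 - <<'E'
from h import *
c,s=snap('wrist','11');crop(c,250,100,450,280,4,'pics/w11c.png')
E
```

```text
[  8.104   0.609 195.006] F along D,L,z -3.691804906854593 0.3085311130484239 -1.2272890893801742 M [-0.107  0.973 -0.019] 19.3
```

View pics/w11c.png

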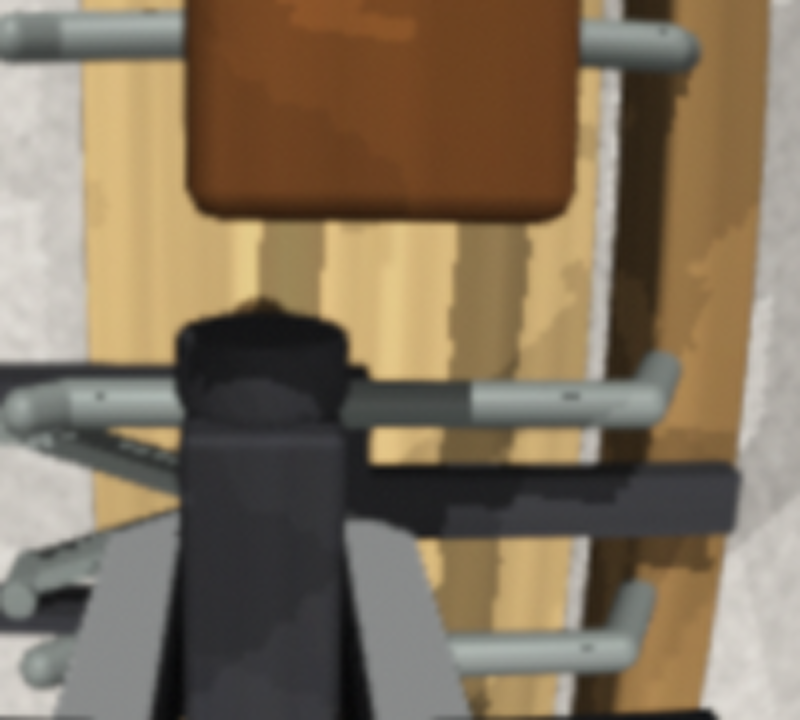

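{"op": "apply_moves", "data": {
  "plan": [0, 0, 0, 0, 0, 0, 0]
}}

```text
clock: 19.48
eef_pos: [616.0, 108.0, 195.0]
eef_rot: [1.569, 1.569, 0.125]
wrist_force: [-0.3, -0.3, -1.8]
finger_gap: 21.9
```

{"op": "apply_moves", "data": {
  "plan": [0, 0, 0, 0, 0.0005, 0, 0]
}}

```text
clock: 19.6
eef_pos: [616.1, 108.0, 195.0]
eef_rot: [1.572, 1.57, 0.129]
wrist_force: [-3.9, -0.3, 0.1]
finger_gap: 21.7
```

```bash
python3 st.py
```

```text
[  8.106   0.607 195.029] F along D,L,z -3.8526603700374356 0.22490564197619 0.12311677612504016 M [-0.197  0.954 -0.015] 19.6
```

{"op": "apply_moves", "data": {
  "plan": [0, 0, 0, 0, -0.0007, 0, 0, 0, 0, 0, 0, -0.0007, 0, 0, 0, 0, 0, 0, 0, 0, 0]
}}

```text
clock: 19.98
eef_pos: [614.7, 107.9, 194.8]
eef_rot: [1.637, 1.57, 0.193]
wrist_force: [0.1, 0.5, -3.3]
finger_gap: 21.5
```

```bash
python3 st.py
```

```text
[  6.749   0.686 194.831] F along D,L,z 0.1268965314077372 0.490207799443044 -3.2802399558253406 M [-0.076  0.057 -0.011] 19.975
```

{"op": "apply_moves", "data": {
  "plan": [0, 0, 0, 0.002, 0, 0, 0, 0, 0, 0, 0.002, 0, 0, 0, 0, 0, 0, 0.0015, 0, 0, 0, 0, 0, 0, 0.0015, 0, 0, 0]
}}

```text
clock: 20.48
eef_pos: [614.7, 107.9, 187.7]
eef_rot: [1.635, 1.57, 0.191]
wrist_force: [-0.7, -0.1, -2.3]
finger_gap: 21.6
```

{"op": "apply_moves", "data": {
  "plan": [0, 0, 0, 0.001, 0, 0, 0]
}}

```text
clock: 20.6
eef_pos: [614.7, 107.9, 186.7]
eef_rot: [1.649, 1.57, 0.205]
wrist_force: [0.1, -0.5, -3.2]
finger_gap: 21.8
```

{"op": "apply_moves", "data": {
  "plan": [0, 0, 0, 0.001, 0, 0, 0]
}}

```text
clock: 20.72
eef_pos: [614.7, 107.9, 185.8]
eef_rot: [1.662, 1.57, 0.218]
wrist_force: [-0.2, -0.6, -2.4]
finger_gap: 21.7
```

```bash
python3 st.py
```

```text
[  6.741   0.692 185.769] F along D,L,z -0.2704883017124775 -0.5825536216131675 -2.376960107929235 M [-0.065  0.046 -0.003] 20.725
```

{"op": "apply_moves", "data": {
  "plan": [0, 0, 0, 0.0007, 0, 0, 0]
}}

```text
clock: 20.85
eef_pos: [614.7, 107.9, 185.1]
eef_rot: [1.658, 1.57, 0.215]
wrist_force: [-0.3, -0.2, -2.3]
finger_gap: 21.7
```

{"op": "apply_moves", "data": {
  "plan": [0, 0, 0, 0.0007, 0, 0, 0]
}}

```text
clock: 20.98
eef_pos: [614.7, 107.9, 184.4]
eef_rot: [1.619, 1.57, 0.176]
wrist_force: [0.4, -0.1, -2.2]
finger_gap: 22.1
```

{"op": "apply_moves", "data": {
  "plan": [0, 0, 0, 0.0005, 0, 0, 0]
}}

```text
clock: 21.1
eef_pos: [614.8, 107.9, 184.1]
eef_rot: [1.631, 1.57, 0.188]
wrist_force: [-1.1, 0.7, 0.9]
finger_gap: 21.6
```

{"op": "apply_moves", "data": {
  "plan": [0, 0, 0, 0, 0, 0, 26, 0, 0, 0, 0, 0, 0, 30, 0, 0, 0, 0, 0, 0, 40, 0, 0, 0, 0, 0, 0, 45, 0, 0, 0, 0, 0, 0, 45],
  "force": 10
}}

```text
clock: 21.72
eef_pos: [614.7, 107.9, 183.9]
eef_rot: [1.66, 1.57, 0.217]
wrist_force: [0.3, 0.4, 0.2]
finger_gap: 42.3
```

```bash
python3 st.py
python3 - <<'E'
from h import *
c,s=snap('wrist','12');crop(c,250,100,450,280,4,'pics/w12c.png')
E
```

```text
[  6.751   0.691 183.917] F along D,L,z 0.3885753466522647 0.3931870034604046 0.1885636410775601 M [-0.067  0.06   0.026] 21.725
```

View pics/w12c.png

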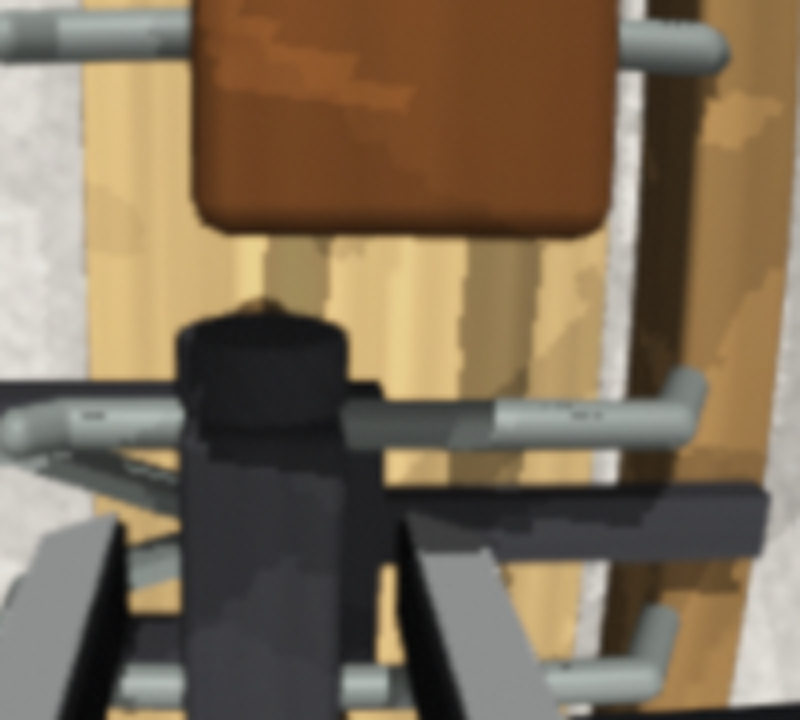

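{"op": "apply_moves", "data": {
  "plan": [0, 0, 0, -0.005, 0, 0, 45, 0, 0, 0, -0.015, 0, 0, 45, 0, 0, 0, -0.03, 0, 0, 45, 0, 0, 0, -0.03, 0, 0, 45, 0, 0, 0, -0.04, 0, 0, 45]
}}

```text
clock: 22.4
eef_pos: [614.3, 107.8, 305.7]
eef_rot: [1.663, 1.57, 0.219]
wrist_force: [0.1, 0.8, -0.4]
finger_gap: 42.1
```

{"op": "apply_moves", "data": {
  "plan": [0, 0, 0, -0.02, -0.04, 0, 45, 0, 0, 0, 0, -0.04, 0, 45, 0, 0, 0, 0, -0.04, 0, 45, 0, 0, 0, 0, -0.02, 0, 45, 0, 0, 0, 0, 0, 0, 45]
}}

```text
clock: 23.02
eef_pos: [475.3, 90.1, 325.6]
eef_rot: [1.578, 1.567, 0.134]
wrist_force: [0.1, 0.2, 0.4]
finger_gap: 42.0
```

```bash
python3 st.py
python3 - <<'E'
from h import *
c,s=snap('wrist','13');
crop(c,330,90,530,260,4,'pics/w13c.png')
d,s=snap('side','13');crop(d,225,145,325,285,4,'pics/s13c.png')
d,s=snap('top','13');crop(d,215,90,370,195,5,'pics/t13c.png')
E
```

```text
[-133.819    0.225  325.558] F along D,L,z 0.1656501717476207 0.14062929182514294 0.39341662891737855 M [-0.099  0.025  0.032] 23.025
```

View pics/w13c.png

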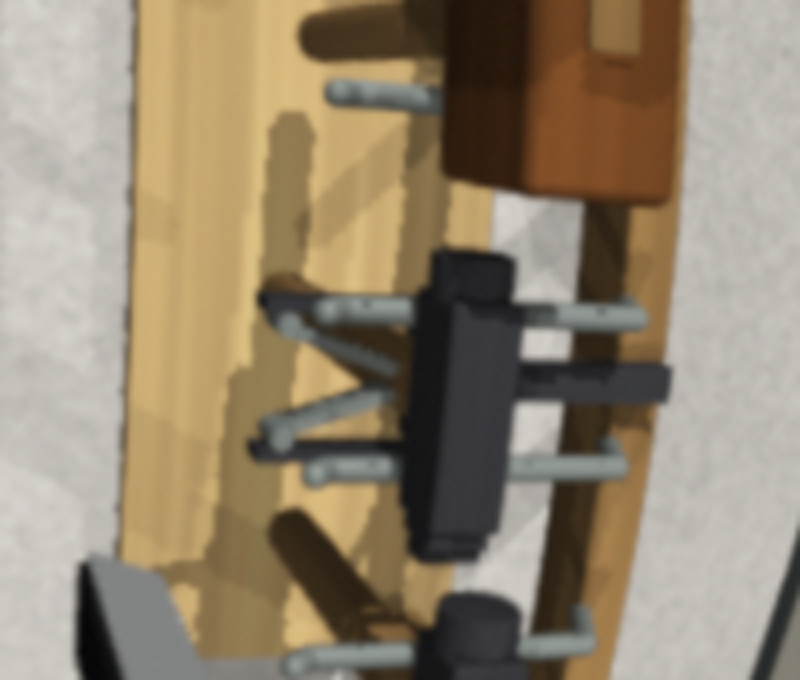

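View pics/s13c.png

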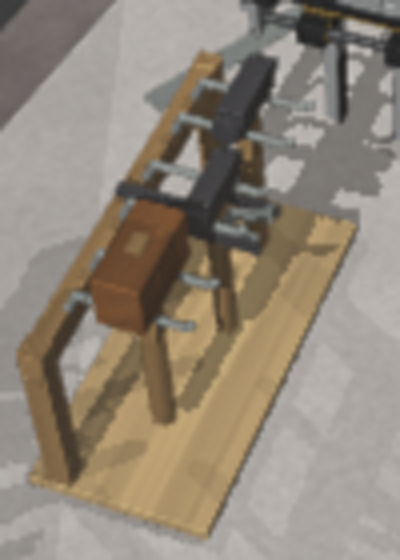

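View pics/t13c.png

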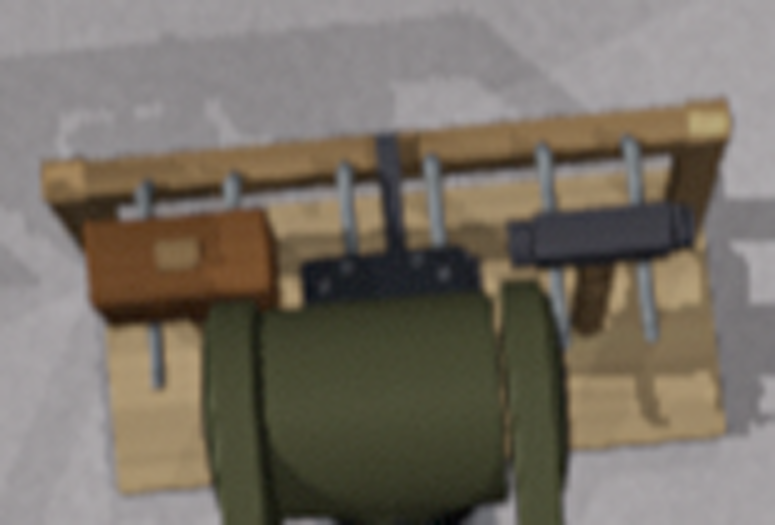

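The hammer hangs across both prongs with both pawls shut, and the mallet and big hammer have not moved in the top view. I'll hand in.

```bash
python3 -c "
from h import *
print(ticket.sign_off())"
```

```text
the job is handed in; nothing more can be done
None
```

The light hammer is hanging handle down on the middle hook, and I handed the job in at about 23 s of the 64 s allowed.

**First grasp failed:** the fingers closed on air above the head, because the real fingertips sit about 40 mm behind the reported TCP. I went 40 mm lower, and the second grasp held at a 22 mm opening with a 2.7 N hammer weight.

**Clip:** the pawls resisted with about 7 N, then about 5 N, which is above the 3 N stated. They snapped shut, and I touched the stop at about 4 N. I then backed off about 1 mm, where the force was near zero, lowered the head until the prongs carried it, and let go.

**Last checks:**
- The close wrist and side pictures show the head level across both prongs and both pawls shut behind the neck.
- In the top picture the mallet and big hammer are in the same places as at the start.
- The robot was clear of everything.
- I did not check the nest box in a closing picture. It looked undisturbed in the full side view taken earlier, and the arm did not go near it after that.

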